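# Clamp the re-glued trinket box in the ratchet clamp

## Robot

A 6-joint arm with a two-finger parallel gripper is mounted at the origin on the work surface. World frame = base frame: x ahead of the robot, y to its left, z up, the work surface at z = 0. Lengths are in m, angles in rad, forces in N, time in s.
With the tool pointing down it reaches from about 0.35 to 0.775 m from the base axis. Payload 5.5 kg.
Tool frame: the origin (TCP) lies between the finger pads; the fingertips stand env.nose_length ahead of it and the grasp point (between the pads) lies 8 mm behind it (env.nose_length is the distance from the TCP to the fingertips, in m); z points along the fingers, y is the direction in which the jaws open and shut (so a half turn about z gives the same grasp; the last joint's range is limited). The gripper opens to 85 mm and grips with 20 to 120 N. Pads are 22 mm wide; open, the fingers measure 114 mm over their backs; the gripper's body (76 mm by 85 mm) begins 54 mm behind the grasp point. The pads swing forward as they close: fully open they stand 13 mm farther back than shut.
Start: joints at [1.101, 0.313, 0.046, 1.304, 0, 1.431], TCP at [0.186, 0.544, 0.242] pointing down, gripper open.
Joint ranges: [-2.76, 2.76], [-0.86, 1.69], [-1.03, 1.26], [-2.2, 2.34], [-1.47, 1.5], [-3.14, 3.14]. Speed limits (rad/s): [2.57, 2.57, 3.14, 3.14, 3.14, 3.14].

## Interface

Orientations are given as a unit quaternion [w, x, y, z].
In Python, from workcell import env gives the robot as it stands. The module is installed in compiled form; this text tells all that it offers.
- The arm moves only by the shell command python3 -m creep 'ROWS' [FORCE]. ROWS is a JSON object of lists of equal length, an entry for each row: "hand": the finger opening in mm, from 0 to 85.4; "delta_pos": the shift along the tool's x, y, z scaled (see below), a list of three; "turn": the turn about the tool's z scaled (see below). In form: {"hand": [hand, ...], "delta_pos": [[dx, dy, dz], ...], "turn": [turn, ...]}. A call has exactly 5 rows; each row shifts and turns the commanded pose from where the row before left it, along the tool's axes as they then stand; what a row does not reach is not made up. The controller multiplies each number of a shift by 0.8 m and each number of a turn by 5 degrees. A row lasts 1/12 s, in which the tool goes at most 41.7 mm and 7.16 degrees, less where a joint would pass 70% of its speed; a pose out of reach is approached as far as the arm can. A call with a number of a shift or a turn outside -1 to 1 is refused whole. A call with a gripper value outside its range is refused whole. The fingers move at their own pace and stop on an object; FORCE is the grip in N (left out, the last holds). Time passes only in rows, so rows that do not move let the fingers close, or fill a call up. It gives the time, the measured TCP pose, the force and the opening at its end, in the units of the state.
- env.get_state(): the state, without advancing time (a new reading comes with each control period).
- env.read_camera(name): name is "scene" or "top"; returns a dict with "pixels" (384x512x3 uint8, red, green, blue), "depth" (384x512 float32, m along the optical axis (not along the pixel's ray), 0 where there is no reading), "fx", "fy", "cx", "cy" (pixels), "origin" and "orientation" of the camera in the world. Camera axes: x right, y down, z forward; pixel columns grow to the right and rows downward; lengths in m; the calibration is good to about 2 mm. A picture is of the moment at which its call begins.
- env.hand_in(): hands the job in, once; it reports no verdict.
Trained networks look in the newest picture that a camera, given by its name, has taken for a name from the list of things; names that differ only in an ending like _2 or _b are one class to them, and where a whole thing is asked for, a point or a joint stands for the part that bears it (a point fixed in the world has none). Each returns a list of dicts, best first, with "score" (0 to 1); they miss things now and then, are a little off and sometimes report something else, mostly with a low value. They report only what shows in the picture. A call takes as long as a camera call. They do not tell look-alikes from the thing itself.
- env.find_in(camera, target): "location" ([row, column] in pixels, amid what is visible of it).
- env.pinpoint(camera, target): "location" ([row, column] in pixels: a listed point, or the origin of a listed thing).
The state is a dict: "clock": time; "joint_pos": joint angles; "qvel": joint speeds; "tau": joint torques, N m; "tcp_pos": TCP position; "orientation": TCP orientation; "wrist_force": force on the tool from outside, world axes, zero at the start; "ft_torque": the same for the moment, N m; "finger_gap": finger opening in m.
Only numpy, scipy, OpenCV 4.12 (cv2) and the standard library are available. Lean on these libraries where they do the work, as an engineer would, in place of code of your own. Each camera call takes 0.05 s, during which the arm holds its last target.

## Task

The wooden box on the bench clamp has just been re-glued and must be clamped. Take the orange-headed stop from its wooden block, put its T foot through the slot at the end of the clamp, turn it a quarter turn so that it is locked under the slot's lips and let go; then pump the yellow lever handle to and fro, one ratchet tooth a stroke, until the box is pushed up against the stop and the sprung red pad is clearly pressed in, but never all the way home. Move the jaw only with the lever (do not touch the jaw or pad), and leave the bric-a-brac standing where it is.

Things in the scene. Friction and masses are not known exactly. Their poses are not given: they have to be found in the camera images.
- clamp: Blue bench clamp, fixed: bed 92 mm wide (x -46 to 46), 385 mm long (y -195 to 190), 28 mm high. Origin on the counter under the bed; z up, +y the way the jaw pushes, -x the lever handle's side (towards the robot). Along y: lever hinge at -150 mm, pawl bridge at -101 (64 mm high), jaw and pad, wooden box, slot at +140. The rack sticks out past the -y end by up to 57 mm.
- slot (a point): Middle of the slot's mouth, level with the bed's top (28 mm up), axes those of the clamp. The slot is 42 mm long along x and 17 mm wide along y; its steel lips are 8 mm thick and below them is a square cavity 52 mm wide, clear down to 22 mm below the mouth, in which the stop's foot can turn.
- stop_grip (a point): Loose T-toggle stop, 120 g: point on its axis in the orange grip bar, 45 mm above its flange's underside (so 45 mm above the slot's mouth when seated). z up, x along grip bar and foot alike. Bar 40 (x) by 12 (y) mm, 24 to 55 mm above the flange's underside; below it a round steel body and flange, 28 mm across, 24 mm tall.
- stop_foot (a point): Centre of the stop's cross foot, 34 (x) by 11 (y) by 8 mm thick, 14.5 mm below the flange's underside on a 10 mm thick stem; it ends 18.5 mm below the flange. It passes the slot with x along the clamp's x, and is locked with x along the clamp's y, either way round; raised up to 2 mm off its seat it still turns freely under the lips.
- park: Wooden parking block, fixed, 72 (x) by 50 (y) by 24 mm high, origin under its centre, in whose through-slot (41 mm along x, 16 mm along y) the stop hangs at the start with its flange on the block's top; lift straight up by 20 mm or more to clear it. It stands left of the clamp's end or in front of the bed; the mug has the other place.
- lever (a joint): Swing of the pump lever, rad: 0 fully back (handle towards the clamp's -y) to 0.60 fully forward (towards +y). Forward drives the rack towards +y; back only clicks over the teeth (14 mm pitch). A stroke from below 0.05 to above 0.55 gains a tooth (the first may gain less). It stays where left; a few newtons move it.
- lever_pivot (a point): The lever's vertical hinge axis, 73 mm above the counter, axes those of the clamp.
- lever_grip (a point): Point on the axis of the yellow upright handle at the lever's end, 125 mm above the counter: a round post 18 mm across, 78 to 152 mm high, 134 mm from the hinge axis. At joint 0.30 it lies straight out from the pivot along the clamp's -x; it travels 40 mm each way from there.
- jaw: The sliding jaw with its toothed rack (blue plate 52 mm wide, 60 mm high), carried along the clamp's +y by the ratchet, and it cannot slip back. Its origin lies at the clamp's origin plus its travel along the clamp's y (0 to 125 mm). It carries the pad. Not to be touched by the robot.
- pad (a joint): How far the sprung red pad is pressed back into the jaw, m: 0 free, 0.030 fully home. It is preloaded to 3 N and stiffens by 0.3 N per mm, so it does not give while the box merely slides along; it gives once the box bears on the stop. The clamping is right between 2 and 28 mm.
- pad_face (a point): Centre of the red pad's face (52 mm wide, 26 mm tall), which faces the clamp's +y, 44 mm above the counter.
- box_mid (a point): Centre of the wooden trinket box with brass plate, loose on the bed between pad and slot: 70 (x) by 80 (y, along the clamp) by 42 mm high, 200 g, z up.
- mug: Blue ceramic mug, 74 mm wide plus handle at its +y, 85 mm high; origin at the centre of its underside, as for all that follow. Bystander.
- bowl: Terracotta bowl, 90 mm wide, 40 mm high, in front of the lever. Bystander.
- candlestick: Brass candlestick, 72 mm wide, 130 mm high. Bystander.
- vase: White vase, 72 mm wide, 120 mm high, behind the clamp. Bystander.
- bottle: Green bottle, 60 mm wide, 140 mm high, behind the clamp. Bystander.
- jar: Glass jar with wooden lid, 72 mm wide, 90 mm high, behind the clamp. Bystander.
- duck: Blue and white china duck, 100 mm long, 105 mm high. Bystander.
Things that resemble listed ones, but are neither listed nor needed, are in the scene too. Leave any blue or grey look-alike of the part that bears box_mid alone.

How it is judged:
By the outcome, as a careful person would: the job done as asked, in the order asked, and still so for the second after the job is handed in, with the robot touching nothing.
It also fails if it takes over 72 s, if anything falls off the work surface, if the arm or the gripper's body presses on something with over 40 N, if the wrist force passes 120 N, or if a joint passes its speed limit or range.

## Working session

There is one attempt and no reset: what is moved stays moved. The work goes in short steps, Python scripts to look and compute and a shell command to move; the robot and the scene stay as the last step left them, time stands still between calls to the robot, and variables do not carry over. Pictures are saved under pics/ and viewed, and the job is handed in when it is done.

```bash
mkdir -p pics; cat > h.py <<'E'
import numpy as np, cv2
from scipy.spatial.transform import Rotation as R
from workcell import env
def rot(q): return R.from_quat([q[1],q[2],q[3],q[0]])
def shot(name,fn=None,scale=1.5,crop=None):
    c=env.read_camera(name)
    if fn:
        im=c["pixels"][:,:,::-1]
        if crop: r0,r1,c0,c1=crop; im=im[r0:r1,c0:c1]
        im=cv2.resize(im,None,fx=scale,fy=scale,interpolation=cv2.INTER_CUBIC)
        cv2.imwrite("pics/"+fn,im)
    return c
def ray(c,rc):
    d=np.array([(rc[1]-c["cx"])/c["fx"],(rc[0]-c["cy"])/c["fy"],1.0])
    return np.array(c["origin"]),rot(c["orientation"]).apply(d)
def at_z(c,rc,z):
    o,d=ray(c,rc); return o+d*(z-o[2])/d[2]
def at_depth(c,rc):
    o,d=ray(c,rc); z=c["depth"][int(round(rc[0])),int(round(rc[1]))]; return o+d*z
def tri(c1,p1,c2,p2):
    o1,d1=ray(c1,p1);o2,d2=ray(c2,p2)
    A=np.stack([d1,-d2],1);s=np.linalg.lstsq(A,o2-o1,rcond=None)[0]
    a=o1+s[0]*d1;b=o2+s[1]*d2
    return (a+b)/2,np.linalg.norm(a-b)
def proj(c,p):
    q=rot(c["orientation"]).inv().apply(np.array(p)-np.array(c["origin"]))
    return q[1]/q[2]*c["fy"]+c["cy"],q[0]/q[2]*c["fx"]+c["cx"]
E
python3 - <<'E'
from h import *
np.set_printoptions(precision=4,suppress=True)
s=env.get_state(); print(s, env.nose_length)
cs={n:shot(n,n+"0.png",1.5) for n in("scene","top")}
for n,c in cs.items(): print(n,c["origin"],c["orientation"],c["fx"],c["cx"],c["cy"])
for t in ["slot","stop_grip","stop_foot","park","lever_pivot","lever_grip","pad_face","box_mid","clamp","mug","bowl"]:
    r={n:env.pinpoint(n,t) for n in cs}
    for n in r: print(t,n,[(np.round(d["location"],1).tolist(),round(d["score"],2)) for d in r[n][:4]])
    if r["scene"] and r["top"]:
        print("   ",*tri(cs["scene"],r["scene"][0]["location"],cs["top"],r["top"][0]["location"]))
E
```

```text
{'clock': 0.0, 'joint_pos': array([ 1.1014,  0.314 ,  0.045 ,  1.3036, -0.    ,  1.4312]), 'qvel': array([ 0.0011, -0.0001, -0.0007, -0.0002, -0.0018, -0.0003]), 'tau': array([  0.001 , -48.0625,  29.8536,   0.0196,   0.0001,   0.    ]), 'tcp_pos': array([0.186 , 0.5436, 0.2414]), 'orientation': array([-0.0003,  0.1642,  0.9864, -0.0009]), 'wrist_force': array([-1.1564,  0.6965,  0.6209]), 'ft_torque': array([0.0243, 0.0232, 0.0313]), 'finger_gap': 0.08556251558233689} 0.011
scene [1.211  0.364  0.7119] [-0.22    0.4592  0.7757 -0.3729] 413.24069823069465 254.27395811378136 192.71758271981057
top [0.3251 0.0104 1.1955] [ 0.0734 -0.6678  0.7366 -0.0783] 490.3759355703652 261.79712110546353 200.92446242644112
slot scene [([251.0, 306.9], 0.97), ([268.6, 229.9], 0.17)]
slot top [([203.2, 190.8], 0.87)]
    [0.591  0.1599 0.0301] 0.004828900855981146
stop_grip scene [([243.6, 372.2], 0.66)]
stop_grip top [([218.6, 136.1], 0.63), ([207.4, 224.6], 0.36)]
    [0.5541 0.2848 0.0823] 0.0026205620773987253
stop_foot scene [([264.6, 365.5], 0.54), ([268.9, 366.9], 0.36)]
stop_foot top []
park s
[... 578 characters left out ...]
6.1, 279.0], 0.85), ([314.2, 343.3], 0.82), ([219.9, 376.5], 0.61)]
box_mid top [([160.6, 143.2], 0.89), ([285.8, 156.8], 0.7), ([153.5, 245.4], 0.58), ([207.0, 225.0], 0.57)]
    [0.6798 0.1861 0.1933] 0.11037769238333724
clamp scene [([270.3, 228.4], 0.72), ([234.9, 257.8], 0.62), ([172.5, 195.8], 0.18)]
clamp top [([204.2, 248.2], 0.58), ([260.2, 210.9], 0.27)]
    [ 0.6176 -0.0025 -0.1018] 0.06279130046919396
mug scene [([218.4, 317.2], 0.55)]
mug top [([261.4, 210.9], 0.58)]
    [0.4477 0.1271 0.0005] 9.997457391781003e-05
bowl scene [([195.3, 278.7], 0.75), ([269.8, 228.0], 0.67)]
bowl top [([268.6, 263.5], 0.83), ([204.2, 189.2], 0.67)]
    [0.4173 0.0021 0.0062] 0.0009577766172686372
```

View pics/scene0.png

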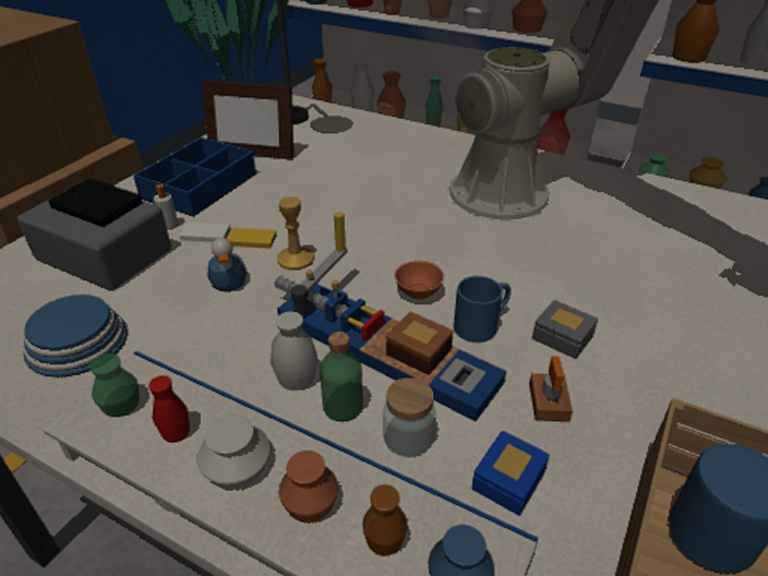

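View pics/top0.png

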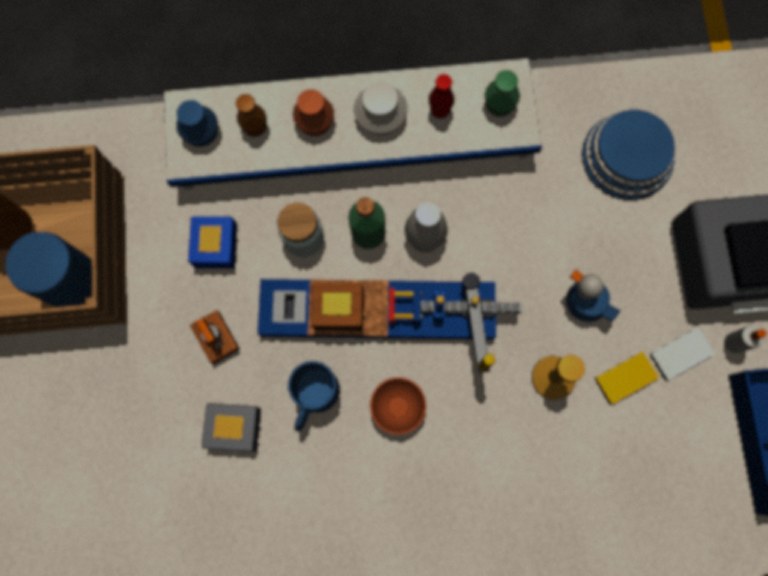

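The orange stop stands in its wooden block at scene px (row 250, col 370) and top (row 222, col 140). The clamp slot is at scene (251, 307). The blue box at scene (314, 343) and the grey one at (219, 376) are look-alikes of the trinket box. The candidates for the stop are the block at top (225, 141) and the network's false hit at top (207, 225), which is the box's brass plate. Next I'll crop close and measure yaw from the depth images.

```bash
python3 - <<'E'
from h import *
np.set_printoptions(precision=4,suppress=True)
cs={n:shot(n) for n in("scene","top")}
a=cv2.resize(cs["scene"]["pixels"][225:290,335:400,::-1],(390,390),interpolation=cv2.INTER_CUBIC)
b=cv2.resize(cs["top"]["pixels"][195:255,110:170,::-1],(390,390),interpolation=cv2.INTER_CUBIC)
cv2.imwrite("pics/stop1.png",np.hstack([a,b]))
a=cv2.resize(cs["scene"]["pixels"][225:290,270:350,::-1],(480,390),interpolation=cv2.INTER_CUBIC)
b=cv2.resize(cs["top"]["pixels"][180:230,165:245,::-1],(480,300),interpolation=cv2.INTER_CUBIC)
cv2.imwrite("pics/slot1.png",np.vstack([a,b])[:600])
def cloud(c):
    h,w=c["depth"].shape; v,u=np.mgrid[:h,:w]
    d=np.stack([(u-c["cx"])/c["fx"],(v-c["cy"])/c["fy"],np.ones_like(u)],-1)*c["depth"][...,None]
    P=rot(c["orientation"]).apply(d.reshape(-1,3)).reshape(h,w,3)+np.array(c["origin"])
    return P
np.save
for n,c in cs.items():
    P=cloud(c); px=c["pixels"].astype(int); hsv=cv2.cvtColor(c["pixels"],cv2.COLOR_RGB2HSV)
    reg=(abs(P[...,0]-.555)<.06)&(abs(P[...,1]-.287)<.06)
    for lo,hi in((0.015,.03),(.03,.05),(.05,.2)):
        m=reg&(P[...,2]>lo)&(P[...,2]<hi)
        q=P[m]
        if len(q)>5:
            rect=cv2.minAreaRect(q[:,:2].astype(np.float32)*1000)
            print(n,lo,len(q),q.mean(0),q.min(0),q.max(0),"rect",np.round(rect[0],1),np.round(rect[1],1),round(rect[2],1))
    org=reg&(hsv[...,0]<12)&(hsv[...,1]>170)&(px[...,0]>130)
    q=P[org]; 
    if len(q)>5:
        rect=cv2.minAreaRect(q[:,:2].astype(np.float32)*1000); print(n,"orange",len(q),q.mean(0),q.min(0),q.max(0),np.round(rect[0],1),np.round(rect[1],1),rect[2])
    # bed blue top at z~.028
    m=(abs(P[...,2]-.028)<.006)&(abs(P[...,0]-.59)<.08)&(P[...,1]>-.2)&(P[...,1]<.25)
    q=P[m]; rect=cv2.minAreaRect(q[:,:2].astype(np.float32)*1000)
    print(n,"bed",len(q),q.min(0),q.max(0),np.round(rect[0],1),np.round(rect[1],1),round(rect[2],2))
E
```

```text
scene 0.015 470 [0.5619 0.2863 0.0237] [0.5118 0.2476 0.0151] [0.5942 0.3223 0.0298] rect [550.6 284.4] [75.3 50.4] 25.0
scene 0.03 93 [0.5582 0.2828 0.0411] [0.5433 0.2706 0.03  ] [0.5658 0.2977 0.0498] rect [555.2 283.4] [27.1 20.6] 79.9
scene 0.05 182 [0.5561 0.2851 0.0708] [0.5316 0.2709 0.0501] [0.5699 0.2976 0.0819] rect [551.7 282.8] [40.7 15.1] 30.6
scene bed 2531 [ 0.5102 -0.1963  0.022 ] [0.6381 0.2495 0.034 ] [572.6  24.9] [443.8 111.7] 86.9
top 0.015 449 [0.5501 0.2815 0.0248] [0.5111 0.2477 0.0151] [0.5967 0.3225 0.03  ] rect [553.5 284.8] [73.3 50.7] 24.8
top 0.03 36 [0.5521 0.2771 0.0412] [0.534  0.2566 0.0302] [0.5702 0.3125 0.0499] rect [556.1 283.4] [54.3 35.1] 31.4
top 0.05 143 [0.5523 0.2824 0.0724] [0.5341 0.2715 0.05  ] [0.5723 0.2979 0.0859] rect [553.3 284.4] [39.4 23.8] 48.1
top orange 11 [0.5525 0.287  0.0813] [0.5372 0.2805 0.0771] [0.5679 0.2954 0.0857] [551.6 288.2] [31.6  8.4] 12.946285247802734
top bed 3572 [ 0.5103 -0.1781  0.0221] [0.6698 0.2499 0.034 ] [596.9  36.9] [433.4 155.1] 86.88
```

```bash
ls pics
```

```text
scene0.png
slot1.png
stop1.png
top0.png
```

View pics/stop1.png

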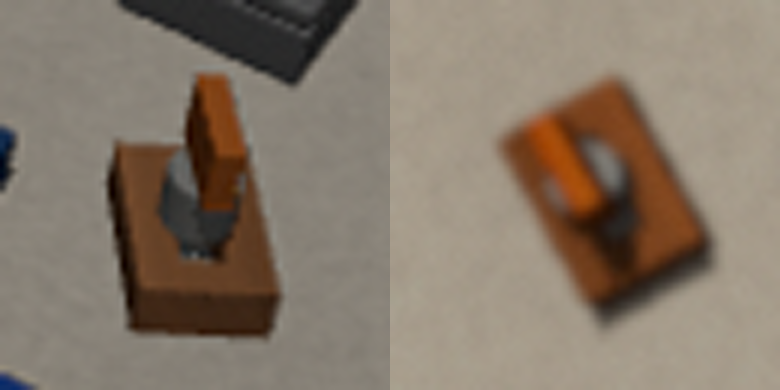

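View pics/slot1.png

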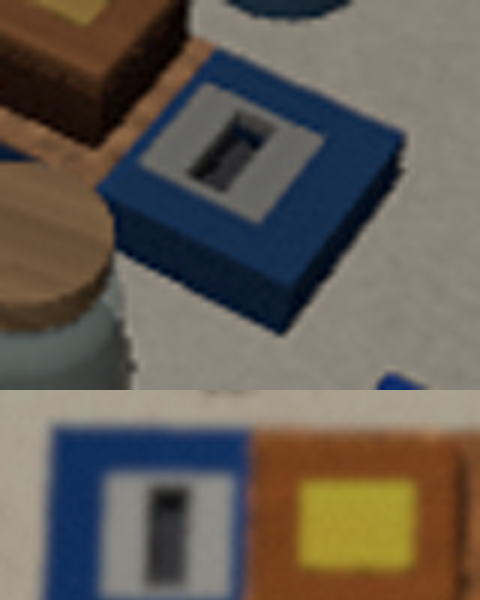

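The crops show the orange bar standing in the wooden block, turned by about 25–30°, and the dark slot in its grey plate. I'll fit the bar, slot and clamp yaw using both views.

```bash
cat > fit.py <<'E'
from h import *
from scipy.optimize import minimize
def mask(c,kind,box):
    hsv=cv2.cvtColor(c["pixels"],cv2.COLOR_RGB2HSV).astype(int); H,S,V=[hsv[...,i] for i in range(3)]
    m={"orange":(H<14)&(S>200)&(V>70),"blue":(H>100)&(H<125)&(S>140),"dark":(V<95)&(S<90)}[kind]
    o=np.zeros(m.shape,bool); r0,r1,c0,c1=box; o[r0:r1,c0:c1]=m[r0:r1,c0:c1]; return o
def bar_pts(p,hx=.02,hy=.006,z0=-.021,z1=.010):
    x,y,z,w=p; cc,s=np.cos(w),np.sin(w)
    return np.array([[x+cc*a-s*b,y+s*a+cc*b,z+h] for a in(-hx,hx) for b in(-hy,hy) for h in(z0,z1)])
def render(c,P,ss=4,off=(0,0)):
    uv=np.array([proj(c,p) for p in P])[:,::-1]
    h=cv2.convexHull(((uv+0.5)*ss*16).astype(np.int32).reshape(-1,1,2))
    im=np.zeros((384*ss,512*ss),np.uint8); cv2.fillConvexPoly(im,h,255,shift=4)
    return cv2.resize(im,(512,384),interpolation=cv2.INTER_AREA)/255.
def fit_bar(cams,p0,orange=True):
    # cams: list of (c,mask)
    def cost(p):
        return sum(np.abs(render(c,bar_pts(p))-m).sum()/m.sum() for c,m in cams)
    best=None
    for w in (-.2,0,.2):
        q=np.array(p0,float); q[3]+=w
        sim=np.vstack([q]+[q+d for d in np.diag([.006,.006,.006,.15])])
        r=minimize(cost,q,method="Nelder-Mead",options=dict(initial_simplex=sim,xatol=1e-5,fatol=1e-4,maxiter=250))
        if best is None or r.fun<best.fun: best=r
    return best
E
python3 - <<'E'
from fit import *
np.set_printoptions(precision=4,suppress=True)
cs={n:shot(n) for n in("scene","top")}
ms={"scene":mask(cs["scene"],"orange",(230,268,358,385)),"top":mask(cs["top"],"orange",(205,235,125,150))}
vis=[]
for n,b in(("scene",(230,270,350,390)),("top",(200,240,120,160))):
    a=cs[n]["pixels"][b[0]:b[1],b[2]:b[3],::-1].copy(); m=ms[n][b[0]:b[1],b[2]:b[3]]; e=a.copy(); e[m]=(0,255,0)
    vis.append(cv2.resize(np.hstack([a,e]),(700,350//1),interpolation=cv2.INTER_NEAREST)[:300])
    print(n,m.sum())
cv2.imwrite("pics/mask1.png",np.vstack(vis))
for sel in(("scene","top"),("top",),("scene",)):
    r=fit_bar([(cs[n],ms[n].astype(float)) for n in sel],[.5535,.2845,.0685,np.radians(27)])
    print(sel,r.x[:3],np.degrees(r.x[3]),r.fun)
# slot
for n in cs:
    c=cs[n]; P0=[.591,.16,.028]; r,q=proj(c,P0); print(n,"slot proj",r,q)
    b=(int(r)-20,int(r)+20,int(q)-22,int(q)+22)
    hsv=cv2.cvtColor(c["pixels"],cv2.COLOR_RGB2HSV); px=c["pixels"][b[0]:b[1],b[2]:b[3]].astype(int)
    sat=hsv[b[0]:b[1],b[2]:b[3],1]; v=hsv[b[0]:b[1],b[2]:b[3],2]
    g=((sat<70)&(v>95)).astype(np.uint8)
    k,l,st,ce=cv2.connectedComponentsWithStats(g); 
    i=l[20-9:20+10].ravel(); i=np.bincount(i[i>0]).argmax()
    pl=(l==i).astype(np.uint8); cont=max(cv2.findContours(pl,cv2.RETR_EXTERNAL,cv2.CHAIN_APPROX_NONE)[0],key=len)
    fill=np.zeros_like(pl); cv2.drawContours(fill,[cont],-1,1,-1); hole=fill-pl
    for nm,m in(("plate",fill),("hole",hole)):
        yx=np.argwhere(m); W=np.array([at_z(c,(y+b[0],x+b[2]),.028) for y,x in yx])
        rect=cv2.minAreaRect(W[:,:2].astype(np.float32)*1000)
        print(n,nm,len(W),W.mean(0),np.round(rect[0],1),np.round(rect[1],1),rect[2])
E
```

```text
scene 102
top 88
('scene', 'top') [0.5524 0.2856 0.0738] 19.94966781735196 1.6612797525427283
('top',) [0.556  0.2889 0.0614] 30.709230619647172 0.6541889483065954
('scene',) [0.552  0.286  0.0724] 15.419840248964475 0.8531718569780853
scene slot proj 251.74379984292267 307.9308581267326
scene plate 358 [0.5854 0.1579 0.028 ] [584.8 157.8] [50.  49.6] 83.25859069824219
scene hole 118 [0.5848 0.1579 0.028 ] [584.9 157.8] [18.5 44. ] 83.87981414794922
top slot proj 202.9652623686807 191.81139623130213
top plate 457 [0.5882 0.1584 0.028 ] [588.4 158.6] [52.5 49.8] 84.37197875976562
top hole 115 [0.5885 0.1591 0.028 ] [588.4 158.8] [17.  39.8] 84.36382293701172
```

View pics/mask1.png

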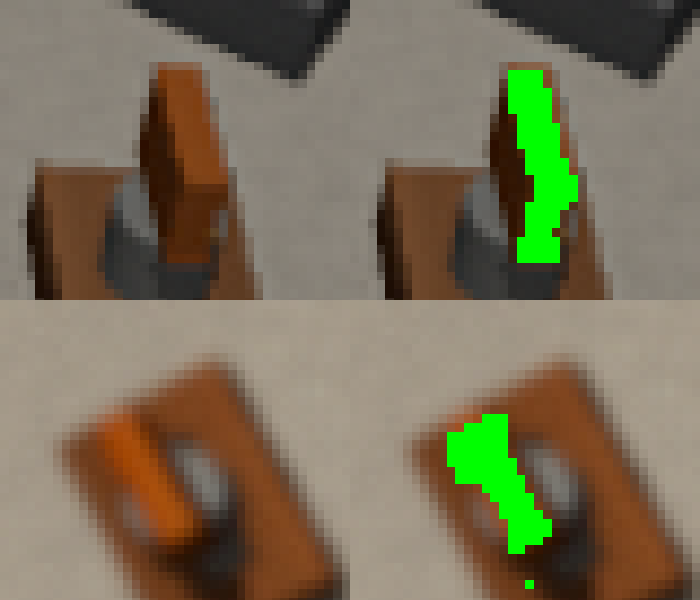

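```bash
cat >> fit.py <<'E'
def cloud(c):
    h,w=c["depth"].shape; v,u=np.mgrid[:h,:w]
    d=np.stack([(u-c["cx"])/c["fx"],(v-c["cy"])/c["fy"],np.ones_like(u)],-1)*c["depth"][...,None]
    return rot(c["orientation"]).apply(d.reshape(-1,3)).reshape(h,w,3)+np.array(c["origin"])
E
python3 - <<'E'
from fit import *
np.set_printoptions(precision=4,suppress=True)
cs={n:shot(n) for n in("scene","top")}
ms={};vis=[]
for n,b in(("scene",(230,270,350,390)),("top",(200,240,120,160))):
    c=cs[n];P=cloud(c); px=c["pixels"].astype(int)
    m=(P[...,2]>.049)&(P[...,2]<.1)&(abs(P[...,0]-.555)<.04)&(abs(P[...,1]-.285)<.04)&(px[...,0]-px[...,2]>15)
    ms[n]=m.astype(float)
    g=(abs(P[...,0]-.5)<.03)&(abs(P[...,1]-.3)<.03)&(P[...,2]<.01); print(n,"counter z",np.median(P[g][:,2]), g.sum())
    g=(abs(P[...,0]-.56)<.03)&(abs(P[...,1]-.28)<.03)&(P[...,2]>.018)&(P[...,2]<.03); print(n,"block z",np.median(P[g][:,2]))
    q=P[m&(P[...,2]>.072)]; print(n,"bar top",len(q),q.mean(0),np.percentile(q[:,2],[10,50,90]))
    a=c["pixels"][b[0]:b[1],b[2]:b[3],::-1].copy(); e=a.copy(); e[m[b[0]:b[1],b[2]:b[3]]]=(0,255,0)
    vis.append(cv2.resize(np.hstack([a,e]),(600,300),interpolation=cv2.INTER_NEAREST))
cv2.imwrite("pics/mask2.png",np.vstack(vis))
for sel in(("scene","top"),("top",),("scene",)):
    r=fit_bar([(cs[n],ms[n]) for n in sel],[.5535,.2845,.0685,np.radians(27)])
    print(sel,r.x[:3],np.degrees(r.x[3]),r.fun)
E
```

```text
scene counter z 0.0008827903399936665 272
scene block z 0.024713142367750296
scene bar top 101 [0.5532 0.2849 0.0785] [0.0746 0.0791 0.0805]
top counter z 0.0012981261031053126 526
top block z 0.025213553665592636
top bar top 96 [0.5529 0.2841 0.0794] [0.0762 0.0795 0.0828]
('scene', 'top') [0.5534 0.2847 0.0732] 25.349013520659696 0.3053109225980082
('top',) [0.5544 0.2859 0.0679] 26.126015760590047 0.1691753171856978
('scene',) [0.551  0.2842 0.071 ] 23.65726184973234 0.12011385199240986
```

View pics/mask2.png

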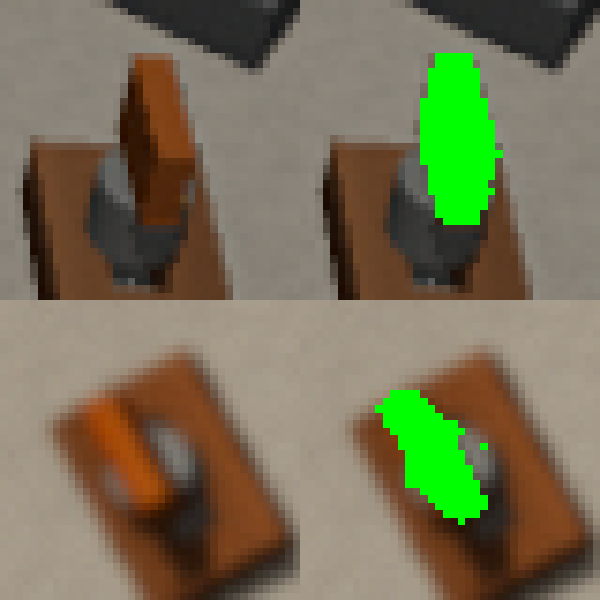

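The stop's grip is at about (0.553, 0.285, 0.070), with the bar's yaw ≈ 25.5°. I'll turn the tool −44.5° first to align the jaws across the bar, then travel.

```bash
python3 -m creep '{"hand":[50,50,50,50,50],"delta_pos":[[0,0,0],[0,0,0],[0,0,0],[0,0,0],[0,0,0]],"turn":[-0.89,-0.89,-0.89,-0.89,-0.89]}' 30; python3 -m creep '{"hand":[50,50,50,50,50],"delta_pos":[[0,0,0],[0,0,0],[0,0,0],[0,0,0],[0,0,0]],"turn":[-0.89,-0.89,-0.89,-0.89,-0.89]}'
cat > go.py <<'E'
# usage: go(target xyz[, tool-x yaw deg]) -> tool-frame shift in units, turn in units
from h import *
np.set_printoptions(precision=4,suppress=True)
def go(p,yaw=None):
    s=env.get_state(); r=rot(s["orientation"]); d=r.inv().apply(np.array(p)-s["tcp_pos"])
    x=r.apply([1,0,0]); y0=np.degrees(np.arctan2(x[1],x[0]))
    print("clock",round(s["clock"],2),"tcp",s["tcp_pos"],"zdir",r.apply([0,0,1]),"xyaw",round(y0,2),"j6",round(s["joint_pos"][5],2))
    print(" delta units total",np.round(d/.8,4),"mm",np.round(d*1000,1),"rows>=",round(np.linalg.norm(d)/.0417,1))
    if yaw is not None: print(" turn units",round((y0-yaw+180)%360-180,2)/5)
E
python3 -c "
from go import *
go([.553,.285,.2414],205.5)"
```

```text
clock: 1.92
tcp_pos: [0.1862, 0.5441, 0.2424]
orientation: [0.0, -0.031, 1.0, 0.0]
wrist_force: [1.0, -0.9, -1.0]
finger_gap: 0.0501
clock: 2.33
tcp_pos: [0.1862, 0.544, 0.2423]
orientation: [0.0, -0.223, 0.975, 0.0]
wrist_force: [0.8, 0.0, 0.3]
finger_gap: 0.0498
clock 2.33 tcp [0.1862 0.544  0.2423] zdir [ 0.      0.0001 -1.    ] xyaw -154.18 j6 0.65
 delta units total [-0.2716 -0.4912  0.0011] mm [-217.3 -392.9    0.9] rows>= 10.8
 turn units 0.064
```

```bash
python3 -m creep '{"hand":[50,50,50,50,50],"delta_pos":[[-0.018,-0.033,0],[-0.018,-0.033,0],[-0.018,-0.033,0],[-0.018,-0.033,0],[-0.018,-0.033,0]],"turn":[0,0,0,0,0]}' && python3 -m creep '{"hand":[50,50,50,50,50],"delta_pos":[[-0.018,-0.033,0],[-0.018,-0.033,0],[-0.018,-0.033,0],[-0.018,-0.033,0],[-0.018,-0.033,0]],"turn":[0,0,0,0,0]}' && python3 -m creep '{"hand":[50,50,50,50,50],"delta_pos":[[-0.018,-0.033,0],[-0.018,-0.033,0],[-0.018,-0.033,0],[-0.018,-0.033,0],[-0.018,-0.03,0]],"turn":[0,0,0,0,0]}'
python3 -c "
from go import *
go([.553,.285,.13],205.5)
c=shot('scene','s2.png',3,(100,290,250,450));c=shot('top','t2.png',3,(120,300,60,240))"
```

```text
clock: 2.75
tcp_pos: [0.3091, 0.4553, 0.2424]
orientation: [0.0, -0.222, 0.975, 0.0]
wrist_force: [0.7, -0.6, 0.3]
finger_gap: 0.0502
clock: 3.17
tcp_pos: [0.4313, 0.3672, 0.2425]
orientation: [0.0, -0.222, 0.975, 0.0]
wrist_force: [0.5, 0.5, 0.5]
finger_gap: 0.0503
clock: 3.58
tcp_pos: [0.5524, 0.2811, 0.2424]
orientation: [0.0, -0.221, 0.975, 0.0]
wrist_force: [0.1, 1.2, -0.7]
finger_gap: 0.0503
clock 3.58 tcp [0.5524 0.2811 0.2424] zdir [ 0.0003  0.0001 -1.    ] xyaw -154.43 j6 -0.1
 delta units total [-0.0027  0.004   0.1405] mm [ -2.2   3.2 112.4] rows>= 2.7
 turn units 0.014000000000000002
```

View pics/s2.png

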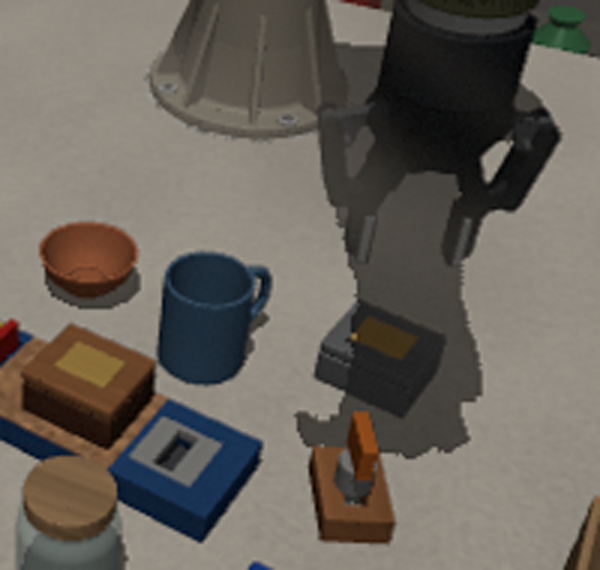

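View pics/t2.png

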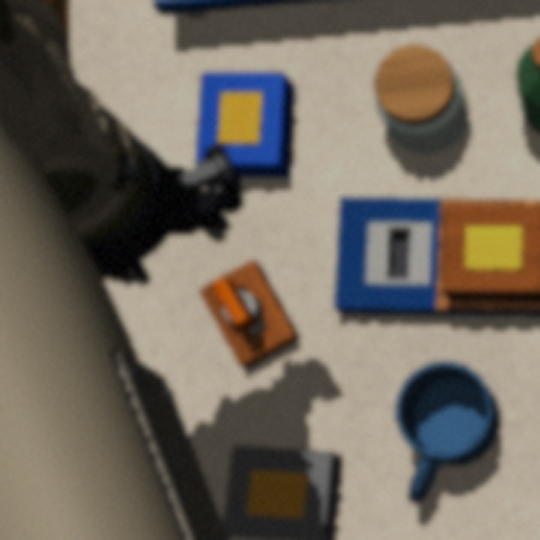

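The open gripper hangs over the stop: fingers at scene crop (240, 360)–(240, 460), stop below at (440, 360). I'll correct by about 3 mm and descend.

```bash
python3 -m creep '{"hand":[50,50,50,50,50],"delta_pos":[[-0.0027,0.004,0.03],[0,0,0.035],[0,0,0.035],[0,0,0.035],[0,0,0]],"turn":[0,0,0,0,0]}' 
python3 -c "
from go import *
go([.553,.285,.063],205.5)
c=shot('scene','s3.png',4,(180,290,300,420))"
```

```text
clock: 4.1
tcp_pos: [0.5474, 0.2854, 0.1283]
orientation: [-0.005, -0.222, 0.975, -0.001]
wrist_force: [-1.1, -0.1, -0.7]
finger_gap: 0.0499
clock 4.1 tcp [0.5474 0.2854 0.1283] zdir [-0.0098 -0.0033 -0.9999] xyaw -154.36 j6 -0.1
 delta units total [-0.007  -0.0035  0.0816] mm [-5.6 -2.8 65.3] rows>= 1.6
 turn units 0.028000000000000004
```

View pics/s3.png

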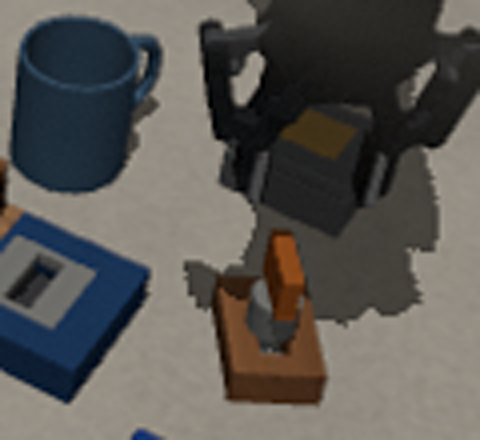

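```bash
python3 -m creep '{"hand":[50,50,50,50,50],"delta_pos":[[0,0,0],[0,0,0],[0,0,0],[0,0,0],[0,0,0]],"turn":[0,0,0,0,0]}' 
python3 -c "
from go import *
go([.553,.285,.063],205.5)"
```

```text
clock: 4.57
tcp_pos: [0.5524, 0.2866, 0.1358]
orientation: [0.001, -0.222, 0.975, 0.0]
wrist_force: [-0.1, 0.6, -0.6]
finger_gap: 0.0499
clock 4.57 tcp [0.5524 0.2866 0.1358] zdir [ 0.0022  0.0009 -1.    ] xyaw -154.39 j6 -0.1
 delta units total [ 0.0004 -0.0021  0.0909] mm [ 0.3 -1.7 72.8] rows>= 1.7
 turn units 0.022
```

```bash
python3 -m creep '{"hand":[50,50,50,50,50],"delta_pos":[[0,-0.001,0.018],[0,0,0.028],[0,0,0.022],[0,0,0.015],[0,0,0.006]],"turn":[0,0,0,0,0]}'; python3 -m creep '{"hand":[50,50,8,8,8],"delta_pos":[[0,0,0],[0,0,0],[0,0,0],[0,0,0],[0,0,0]],"turn":[0,0,0,0,0]}' 60
python3 -m creep '{"hand":[8,8,8,8,8],"delta_pos":[[0,0,0],[0,0,0],[0,0,0],[0,0,0],[0,0,0]],"turn":[0,0,0,0,0]}' 60
python3 -c "
from go import *
go([.553,.285,.063],205.5)
c=shot('scene','s4.png',4,(180,290,300,420))"
```

```text
clock: 4.98
tcp_pos: [0.551, 0.2851, 0.0614]
orientation: [-0.001, -0.221, 0.975, -0.0]
wrist_force: [0.4, -0.1, 0.3]
finger_gap: 0.0499
clock: 5.4
tcp_pos: [0.5527, 0.2858, 0.0642]
orientation: [0.001, -0.222, 0.975, 0.0]
wrist_force: [0.4, -0.7, -0.5]
finger_gap: 0.0143
clock: 5.82
tcp_pos: [0.5527, 0.2859, 0.0642]
orientation: [0.001, -0.222, 0.975, 0.0]
wrist_force: [-0.2, -0.8, 6.1]
finger_gap: 0.0107
clock 5.82 tcp [0.5527 0.2859 0.0642] zdir [ 0.0018  0.0009 -1.    ] xyaw -154.39 j6 -0.1
 delta units total [ 0.0002 -0.0011  0.0015] mm [ 0.1 -0.9  1.2] rows>= 0.0
 turn units 0.022
```

View pics/s4.png

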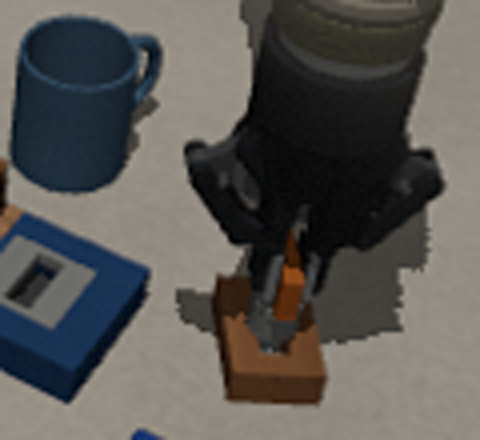

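Gripped (gap 10.7 mm on the 12 mm bar). I'll lift straight up slowly at first.

```bash
python3 -m creep '{"hand":[8,8,8,8,8],"delta_pos":[[0,0,-0.006],[0,0,-0.012],[0,0,-0.018],[0,0,-0.02],[0,0,-0.015]],"turn":[0,0,0,0,0]}' 
python3 -m creep '{"hand":[8,8,8,8,8],"delta_pos":[[0,0,-0.01],[0,0,-0.005],[0,0,0],[0,0,0],[0,0,0]],"turn":[0,0,0,0,0]}' 
python3 - <<'E'
from fit import *
from go import go
np.set_printoptions(precision=4,suppress=True)
cs={n:shot(n) for n in("scene","top")}
shot("scene","s5.png",4,(150,280,300,430))
for n,c in cs.items():
    P=cloud(c); hsv=cv2.cvtColor(c["pixels"],cv2.COLOR_RGB2HSV).astype(int)
    blue=(hsv[...,0]>100)&(hsv[...,0]<125)&(hsv[...,1]>150)&(hsv[...,2]>40)
    reg=blue&(abs(P[...,0]-.59)<.075)&(P[...,1]>-.2)&(P[...,1]<.24)&(P[...,2]>.015)&(P[...,2]<.036)
    W=np.array([at_z(c,rc,.028) for rc in np.argwhere(reg&(P[...,2]>.022))])
    # edges along x: per y bin min/max x ; and end edge: max y
    out=[]
    for y0 in np.arange(-.19,.2,.01):
        q=W[(W[:,1]>=y0)&(W[:,1]<y0+.01)]
        if len(q)>6: out.append([y0+.005,np.percentile(q[:,0],2),np.percentile(q[:,0],98)])
    out=np.array(out)
    print(n,len(W)); print(np.round(out[::3],4))
    for k in(1,2):
        x=out[:,k]; keep=np.ones(len(x),bool)
        for _ in range(4):
            f=np.polyfit(out[keep,0],x[keep],1); res=x-np.polyval(f,out[:,0]); keep=abs(res)<.003
            if keep.sum()<4: break
        print("  edge",k,f,"clamp y yaw",90-np.degrees(np.arctan(f[0])),keep.sum())
    e=[]
    for x0 in np.arange(.55,.64,.008):
        q=W[(W[:,0]>=x0)&(W[:,0]<x0+.008)&(W[:,1]>.1)]
        if len(q)>5: e.append([x0+.004,q[:,1].max()])
    e=np.array(e); f=np.polyfit(e[1:-1,0],e[1:-1,1],1); print("  end edge yaw",np.degrees(np.arctan(f[0])),e[:,1].max())
go([.59,.16,.12],180)
E
```

```text
clock: 6.28
tcp_pos: [0.5521, 0.2856, 0.1213]
orientation: [0.0, -0.222, 0.975, 0.0]
wrist_force: [0.1, 0.5, -1.6]
finger_gap: 0.011
clock: 6.7
tcp_pos: [0.5514, 0.2853, 0.131]
orientation: [-0.001, -0.222, 0.975, -0.0]
wrist_force: [0.3, -0.3, -1.3]
finger_gap: 0.0108
scene 1223
[[-0.175   0.5632  0.5977]
 [-0.125   0.5152  0.5983]
 [-0.095   0.5718  0.6057]
 [-0.065   0.5728  0.6058]
 [-0.035   0.5325  0.5975]
 [-0.005   0.5243  0.618 ]
 [ 0.145   0.5414  0.6348]
 [ 0.175   0.5444  0.6359]]
  edge 1 [0.0077 0.548 ] clamp y yaw 89.5613386922995 2
  edge 2 [0.119  0.6159] clamp y yaw 83.21505135266578 19
  end edge yaw -6.773146201166829 0.21236154409203492
top 1707
[[-0.175   0.5715  0.5933]
 [-0.125   0.5156  0.598 ]
 [-0.095   0.516   0.6009]
 [-0.065   0.5194  0.6037]
 [-0.035   0.5221  0.6072]
 [-0.005   0.5249  0.5409]
 [ 0.155   0.5431  0.6287]
 [ 0.185   0.5463  0.6337]]
  edge 1 [0.0841 0.5304] clamp y yaw 85.19109269218534 9
  edge 2 [0.1134 0.612 ] clamp y yaw 83.52775905099853 22
  end edge yaw -6.568223680607018 0.20826169329638208
clock 6.85 tcp [0.5516 0.2854 0.131 ] zdir [-0.0014 -0.0004 -1.    ] xyaw -154.39 j6 -0.1
 delta units total [ 0.0244 -0.1621  0.0138] mm [  19.5 -129.7   11. ] rows>= 3.2
 turn units 5.122
```

View pics/s5.png

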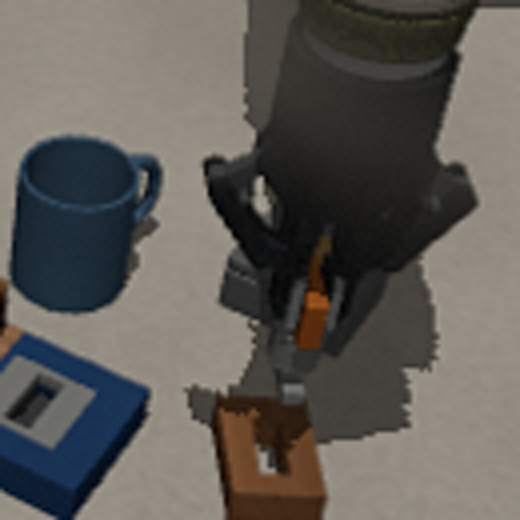

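The stop is out of the block (empty slot visible at crop (455, 265)) and held upright. The clamp's x axis is yawed about −6°. I'll turn the tool to match, then travel over the slot.

```bash
python3 -m creep '{"hand":[8,8,8,8,8],"delta_pos":[[0,0,0],[0,0,0],[0,0,0],[0,0,0],[0,0,0]],"turn":[0.6,0.9,0.9,0.9,0.9]}' 
python3 -m creep '{"hand":[8,8,8,8,8],"delta_pos":[[0,0,0],[0,0,0],[0,0,0],[0,0,0],[0,0,0]],"turn":[0.9,0.9,0.36,0,0]}' 
python3 -c "
from go import *
go([.587,.1585,.131],173.8)"
```

```text
clock: 7.27
tcp_pos: [0.5518, 0.2854, 0.1314]
orientation: [-0.0, -0.038, 0.999, -0.0]
wrist_force: [0.1, -0.8, -1.2]
finger_gap: 0.0114
clock: 7.68
tcp_pos: [0.5518, 0.2855, 0.1315]
orientation: [-0.0, 0.053, 0.999, -0.0]
wrist_force: [-0.0, -1.3, -1.7]
finger_gap: 0.0111
clock 7.68 tcp [0.5518 0.2855 0.1315] zdir [-0.0006 -0.0001 -1.    ] xyaw 173.87 j6 0.46
 delta units total [-0.0607 -0.1531  0.0006] mm [ -48.5 -122.5    0.5] rows>= 3.2
 turn units 0.014000000000000002
```

```bash
python3 -m creep '{"hand":[8,8,8,8,8],"delta_pos":[[-0.005,-0.013,0],[-0.009,-0.023,0],[-0.011,-0.028,0],[-0.011,-0.028,0],[-0.01,-0.026,0]],"turn":[0,0,0,0,0]}' 
python3 -m creep '{"hand":[8,8,8,8,8],"delta_pos":[[-0.008,-0.02,0],[-0.005,-0.011,0],[-0.002,-0.004,0],[0,0,0],[0,0,0]],"turn":[0,0,0,0,0]}' 
python3 - <<'E'
from fit import *
from go import go
cs={n:shot(n) for n in("scene","top")}
shot("scene","s6.png",5,(180,290,240,370)); shot("top","t6.png",4,(150,250,130,260))
go([.587,.1585,.131],173.8)
for t in("stop_grip","stop_foot","slot"):
    for n in cs: print(t,n,[(np.round(d["location"],1).tolist(),round(d["score"],2)) for d in env.pinpoint(n,t)[:3]])
E
```

```text
clock: 8.1
tcp_pos: [0.5787, 0.1859, 0.1319]
orientation: [0.0, 0.054, 0.999, -0.0]
wrist_force: [0.5, -0.5, -1.2]
finger_gap: 0.0107
clock: 8.52
tcp_pos: [0.5872, 0.1589, 0.1319]
orientation: [-0.0, 0.054, 0.999, 0.0]
wrist_force: [-0.5, 0.2, -0.7]
finger_gap: 0.0111
clock 8.72 tcp [0.587  0.1595 0.1319] zdir [-0.0001  0.0002 -1.    ] xyaw 173.89 j6 0.24
 delta units total [-0.0001 -0.0013  0.0011] mm [-0.1 -1.   0.9] rows>= 0.0
 turn units 0.018
stop_grip scene [([208.7, 314.4], 0.82), ([288.8, 271.5], 0.46)]
stop_grip top [([192.2, 184.0], 0.35)]
stop_foot scene [([234.3, 308.6], 0.8)]
stop_foot top [([199.6, 187.8], 0.61)]
slot scene [([255.9, 308.0], 0.83)]
slot top [([207.0, 192.1], 0.67)]
```

View pics/s6.png

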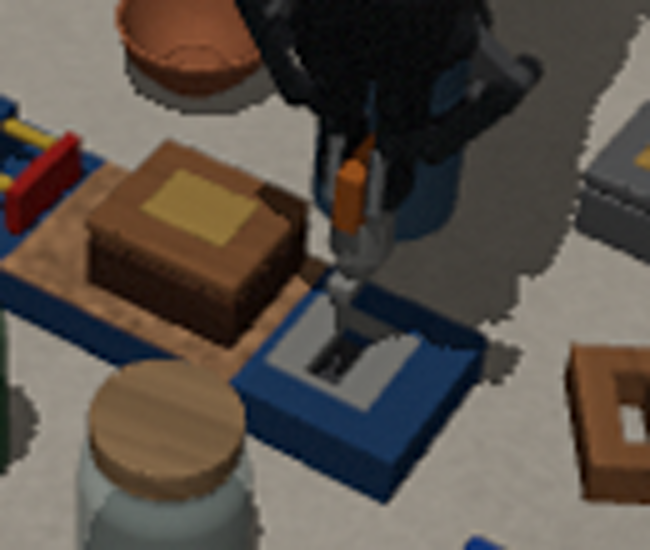

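View pics/t6.png

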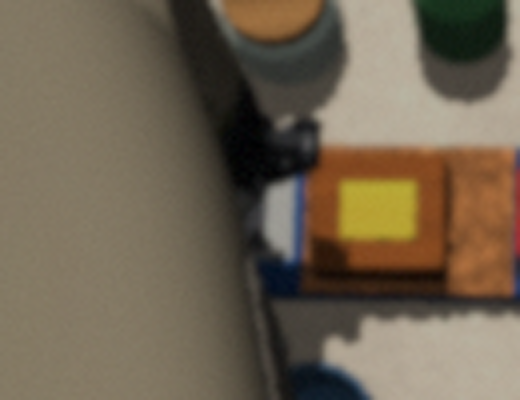

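```bash
python3 - <<'E'
from fit import *
np.set_printoptions(precision=4,suppress=True)
c=shot("scene")
print("foot@.0772",at_z(c,(234.3,308.6),.0772),"grip@.1367",at_z(c,(208.7,314.4),.1367))
print("slot pins",at_z(c,(251,306.9),.028),at_z(c,(255.9,308),.028))
P=cloud(c);px=c["pixels"].astype(int);hsv=cv2.cvtColor(c["pixels"],cv2.COLOR_RGB2HSV)
reg=(abs(P[...,0]-.587)<.04)&(abs(P[...,1]-.159)<.04)
for lo,hi in((.06,.08),(.08,.09),(.09,.105),(.105,.116),(.116,.15)):
    q=P[reg&(P[...,2]>lo)&(P[...,2]<hi)]
    if len(q)>3: print(lo,len(q),q.mean(0),q.min(0),q.max(0))
org=reg&(hsv[...,0]<15)&(hsv[...,1]>190)&(px[...,0]>60)&(P[...,2]>.085); q=P[org]; print("orange",len(q),q.mean(0),q.min(0),q.max(0))
print("expected px of grip/foot at tcp", proj(c,[.587,.1595,.1367]),proj(c,[.587,.1595,.0772]))
E
```

```text
foot@.0772 [0.5871 0.1557 0.0772] grip@.1367 [0.5682 0.1558 0.1367]
slot pins [0.59   0.1571 0.028 ] [0.6025 0.1651 0.028 ]
0.06 35 [0.578  0.1432 0.073 ] [0.5473 0.119  0.0603] [0.6015 0.165  0.08  ]
0.08 29 [0.5923 0.1592 0.0819] [0.5814 0.1519 0.0802] [0.6016 0.1656 0.0848]
0.09 52 [0.5939 0.1622 0.0994] [0.5805 0.1472 0.0933] [0.5978 0.1732 0.1049]
0.105 40 [0.5926 0.1656 0.1105] [0.5822 0.1491 0.1057] [0.6011 0.173  0.116 ]
0.116 227 [0.5959 0.161  0.1375] [0.5722 0.1389 0.1162] [0.6058 0.1788 0.1498]
orange 78 [0.6009 0.1578 0.1375] [0.5797 0.1521 0.116 ] [0.6058 0.1634 0.1483]
expected px of grip/foot at tcp (np.float64(214.449904983219), np.float64(312.6207187285374)) (np.float64(234.86741860581887), np.float64(310.24424338632804))
```

```bash
python3 -m creep '{"hand":[8,8,8,8,8],"delta_pos":[[0,-0.0005,0.01],[0,0,0.016],[0,0,0.014],[0,0,0.008],[0,0,0.002]],"turn":[0,0,0,0,0]}' ; python3 - <<'E'
from fit import *
from go import go
np.set_printoptions(precision=4,suppress=True)
cs={n:shot(n) for n in("scene","top")}
shot("scene","s7.png",6,(200,280,260,360))
go([.587,.159,.0682],173.8)
th=np.radians(-6.2); ex=np.array([np.cos(th),np.sin(th)]); ey=np.array([-np.sin(th),np.cos(th)])
for n,c in cs.items():
    P=cloud(c); D=P[...,:2]-np.array([.587,.1585]); Y=D@ey; X=D@ex
    m=(abs(X)<.04)&(Y<-.01)&(Y>-.15)&(P[...,2]>.066)&(P[...,2]<.075)
    print(n,"box top y rel slot",np.percentile(Y[m],[1,3,50,97,99]),"x",np.percentile(X[m],[2,98]),m.sum(), "z",np.median(P[...,2][m]))
    m=(Y<.08)&(Y>-.08)&(X>.03)&(X<.14)&(P[...,2]>.082)&(P[...,2]<.1); print("jar X",np.percentile(X[m],[1,99]),"Y",np.percentile(Y[m],[1,99]))
E
```

```text
clock: 9.48
tcp_pos: [0.5859, 0.158, 0.0897]
orientation: [-0.002, 0.054, 0.999, -0.0]
wrist_force: [-0.2, 0.2, -1.2]
finger_gap: 0.011
clock 9.63 tcp [0.5873 0.1582 0.0918] zdir [-0.0001  0.0001 -1.    ] xyaw 173.8 j6 0.24
 delta units total [0.0005 0.001  0.0295] mm [ 0.4  0.8 23.6] rows>= 0.6
 turn units -0.0
scene box top y rel slot [-0.1181 -0.1161 -0.0775 -0.0416 -0.0405] x [-0.0372  0.0296] 758 z 0.07106248629907452
jar X [0.0956 0.1394] Y [-0.0443  0.0151]
top box top y rel slot [-0.1182 -0.1173 -0.081  -0.0426 -0.0402] x [-0.0355  0.0314] 893 z 0.07134970704560373
jar X [0.0963 0.1395] Y [-0.045   0.0119]
```

View pics/s7.png

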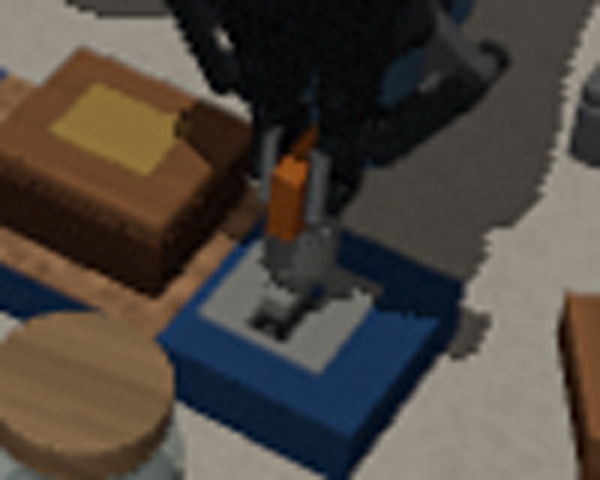

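```bash
python3 - <<'E'
from fit import *
c=shot("scene")
k=14; b=(235,275,285,340)
im=cv2.resize(c["pixels"][b[0]:b[1],b[2]:b[3],::-1],None,fx=k,fy=k,interpolation=cv2.INTER_CUBIC)
im=np.clip(im.astype(float)*1.8,0,255).astype(np.uint8)
def rect(cx,cy,z,hx,hy,yaw,col):
    a=np.radians(yaw); pts=[]
    for s,t in((-1,-1),(1,-1),(1,1),(-1,1)):
        p=[cx+np.cos(a)*s*hx-np.sin(a)*t*hy,cy+np.sin(a)*s*hx+np.cos(a)*t*hy,z]; r,q=proj(c,p); pts.append([(q+.5-b[2])*k,(r+.5-b[0])*k])
    cv2.polylines(im,[np.int32(pts)],True,col,1)
rect(.5849,.1578,.028,.021,.0085,-6.2,(0,255,0))     # slot (scene frame)
s=env.get_state()["tcp_pos"]
rect(s[0],s[1],s[2]-.0402-.0185,.017,.0055,-6.2,(0,0,255)) # foot bottom by tcp
rect(s[0]-.0025,s[1],s[2]-.0402-.0185,.017,.0055,-6.2,(255,255,0))
cv2.imwrite("pics/s8.png",im); print(im.shape)
E
```

```text
(560, 770, 3)
```

View pics/s8.png

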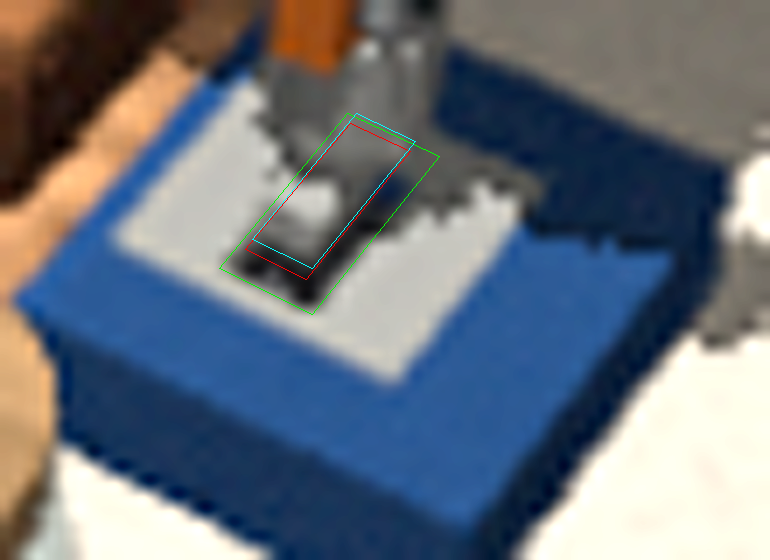

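The overlay shows the foot (bright blob, crop (310, 220)) inside the slot outline, slightly towards +y. I'll shift −1 mm and lower the foot past the lips, watching the force.

```bash
python3 -m creep '{"hand":[8,8,8,8,8],"delta_pos":[[0,-0.0012,0],[0,0,0.004],[0,0,0.004],[0,0,0.004],[0,0,0]],"turn":[0,0,0,0,0]}' ; python3 - <<'E'
from fit import *
from go import go
s=env.get_state(); print(s["wrist_force"],s["ft_torque"])
go([.587,.158,.0682],173.8)
c=shot("scene")
b=(235,275,285,340);im=cv2.resize(c["pixels"][b[0]:b[1],b[2]:b[3],::-1],None,fx=10,fy=10,interpolation=cv2.INTER_CUBIC)
cv2.imwrite("pics/s9.png",np.clip(im.astype(float)*1.8,0,255).astype(np.uint8))
E
```

```text
clock: 10.1
tcp_pos: [0.5866, 0.1572, 0.0814]
orientation: [-0.001, 0.054, 0.999, -0.0]
wrist_force: [0.1, -0.7, -1.0]
finger_gap: 0.011
[ 0.1082 -0.6762 -1.0109] [ 0.0189 -0.0533  0.0324]
clock 10.1 tcp [0.5866 0.1572 0.0814] zdir [-0.0012 -0.0001 -1.    ] xyaw 173.8 j6 0.24
 delta units total [-0.0003  0.0011  0.0166] mm [-0.3  0.9 13.2] rows>= 0.3
 turn units 0.0
```

View pics/s9.png

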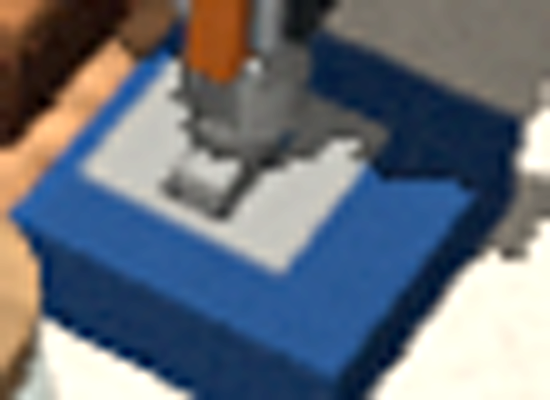

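The foot is entering the slot with no contact force. I'll lower to the seat in small steps.

```bash
python3 -m creep '{"hand":[8,8,8,8,8],"delta_pos":[[0,0,0.003],[0,0,0.005],[0,0,0.004],[0,0,0.002],[0,0,0.001]],"turn":[0,0,0,0,0]}' ; python3 -m creep '{"hand":[8,8,8,8,8],"delta_pos":[[0,0,0.0005],[0,0,0.0005],[0,0,0],[0,0,0],[0,0,0]],"turn":[0,0,0,0,0]}'; python3 -c "
from go import *
go([.587,.158,.0682],173.8); print(env.get_state()['wrist_force'])"
```

```text
clock: 10.57
tcp_pos: [0.5868, 0.1572, 0.0697]
orientation: [-0.0, 0.054, 0.999, -0.0]
wrist_force: [-0.8, -0.6, 0.3]
finger_gap: 0.011
clock: 10.98
tcp_pos: [0.5873, 0.1573, 0.0697]
orientation: [0.0, 0.054, 0.999, 0.0]
wrist_force: [0.2, 0.3, -0.3]
finger_gap: 0.011
clock 10.98 tcp [0.5873 0.1573 0.0697] zdir [ 0.0003  0.0002 -1.    ] xyaw 173.8 j6 0.24
 delta units total [0.0004 0.0009 0.0018] mm [0.4 0.7 1.5] rows>= 0.0
 turn units 0.0
[ 0.2278  0.3018 -0.3293]
```

```bash
python3 -m creep '{"hand":[8,8,8,8,8],"delta_pos":[[0,0,0.0008],[0,0,0.0008],[0,0,0],[0,0,0],[0,0,0]],"turn":[0,0,0,0,0]}'; python3 -c "
from go import *
go([.587,.158,.0682],173.8); print(env.get_state()['wrist_force'])"
```

```text
clock: 11.4
tcp_pos: [0.5872, 0.1573, 0.0683]
orientation: [0.0, 0.054, 0.999, 0.0]
wrist_force: [0.3, 0.8, -1.5]
finger_gap: 0.011
clock 11.4 tcp [0.5872 0.1573 0.0683] zdir [ 0.0002  0.0001 -1.    ] xyaw 173.8 j6 0.24
 delta units total [0.0004 0.0009 0.0001] mm [0.3 0.7 0.1] rows>= 0.0
 turn units 0.0
[ 0.3431  0.7763 -1.4502]
```

```bash
python3 -m creep '{"hand":[8,8,8,8,8],"delta_pos":[[0,0,0.0007],[0,0,0],[0,0,0.0007],[0,0,0],[0,0,0]],"turn":[0,0,0,0,0]}'; python3 - <<'E'
from go import *
go([.587,.158,.0682],173.8); print(env.get_state()['wrist_force'])
c=shot("scene")
b=(225,275,280,340);im=cv2.resize(c["pixels"][b[0]:b[1],b[2]:b[3],::-1],None,fx=12,fy=12,interpolation=cv2.INTER_CUBIC)
cv2.imwrite("pics/s10.png",np.clip(im.astype(float)*1.8,0,255).astype(np.uint8))
E
```

```text
clock: 11.82
tcp_pos: [0.5873, 0.1573, 0.0682]
orientation: [0.0, 0.054, 0.999, 0.0]
wrist_force: [-1.9, -1.2, 7.7]
finger_gap: 0.0111
clock 11.82 tcp [0.5873 0.1573 0.0682] zdir [ 0.0008  0.0001 -1.    ] xyaw 173.8 j6 0.24
 delta units total [ 0.0005  0.0009 -0.0001] mm [ 0.4  0.7 -0. ] rows>= 0.0
 turn units 0.0
[-1.8721 -1.238   7.6862]
```

View pics/s10.png

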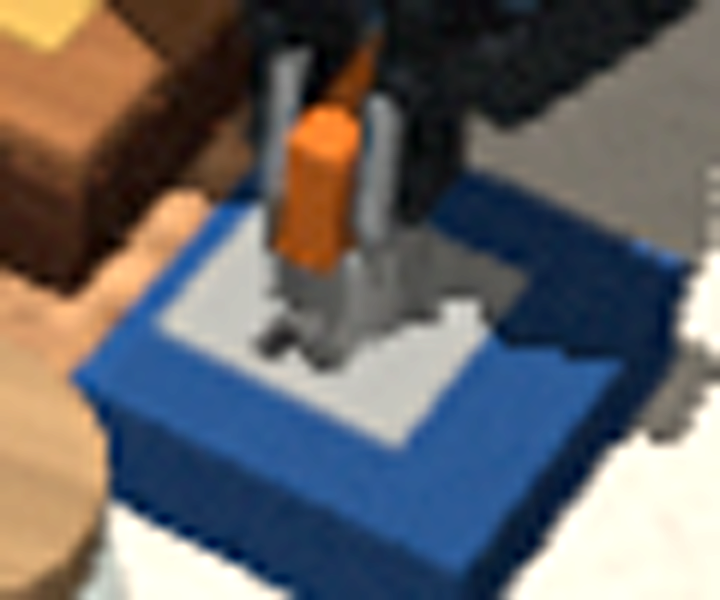

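Contact at exactly the predicted seat height (TCP z 0.0682, 7.7 N), so the flange is on the bed. I'll raise it 1 mm and begin the quarter turn.

```bash
python3 -m creep '{"hand":[8,8,8,8,8],"delta_pos":[[0,0,-0.0027],[0,0,0],[0,0,0],[0,0,0],[0,0,0]],"turn":[0,0,0.5,0.8,0.9]}'; python3 -m creep '{"hand":[8,8,8,8,8],"delta_pos":[[0,0,0],[0,0,0],[0,0,0],[0,0,0],[0,0,0]],"turn":[0.9,0.9,0.9,0.9,0.9]}'; python3 -c "
from go import *
go([.587,.158,.0682],83.8); s=env.get_state(); print(s['wrist_force'],s['ft_torque'])"
```

```text
clock: 12.28
tcp_pos: [0.5871, 0.1572, 0.0688]
orientation: [-0.0, 0.151, 0.989, -0.0]
wrist_force: [1.4, -0.0, -0.9]
finger_gap: 0.0111
clock: 12.7
tcp_pos: [0.587, 0.1572, 0.0687]
orientation: [-0.0, 0.341, 0.94, -0.0]
wrist_force: [0.3, 0.1, -1.1]
finger_gap: 0.011
clock 12.7 tcp [0.587  0.1572 0.0687] zdir [-0.0006  0.     -1.    ] xyaw 140.08 j6 0.83
 delta units total [0.0007 0.0007 0.0007] mm [0.5 0.6 0.5] rows>= 0.0
 turn units 11.256
[ 0.2868  0.1064 -1.092 ] [ 0.0015 -0.0187  0.0069]
```

Turning freely with no force; I'll finish the quarter turn (11.3 units left).

```bash
python3 -m creep '{"hand":[8,8,8,8,8],"delta_pos":[[0,0,0],[0,0,0],[0,0,0],[0,0,0],[0,0,0]],"turn":[0.95,0.95,0.95,0.95,0.95]}'; python3 -m creep '{"hand":[8,8,8,8,8],"delta_pos":[[0,0,0],[0,0,0],[0,0,0],[0,0,0],[0,0,0]],"turn":[0.95,0.95,0.95,0.95,0.95]}';  python3 -m creep '{"hand":[8,8,8,8,8],"delta_pos":[[0,0,0],[0,0,0],[0,0,0],[0,0,0],[0,0,0]],"turn":[0.8,0.4,0.1,0,0]}'; python3 -c "
from go import *
go([.587,.158,.0682],83.8); s=env.get_state(); print(s['wrist_force'],s['ft_torque'])"
```

```text
clock: 13.12
tcp_pos: [0.587, 0.1572, 0.0687]
orientation: [-0.0, 0.528, 0.85, -0.0]
wrist_force: [0.8, -0.2, -1.4]
finger_gap: 0.011
clock: 13.53
tcp_pos: [0.587, 0.1572, 0.0688]
orientation: [-0.0, 0.691, 0.723, -0.0]
wrist_force: [0.8, 0.3, -0.8]
finger_gap: 0.011
clock: 13.95
tcp_pos: [0.5871, 0.1572, 0.069]
orientation: [-0.0, 0.729, 0.684, -0.0]
wrist_force: [-0.3, -0.1, -1.2]
finger_gap: 0.0112
clock 13.95 tcp [0.5871 0.1572 0.069 ] zdir [-0.0003  0.0001 -1.    ] xyaw 86.36 j6 1.76
 delta units total [ 0.0009 -0.0002  0.001 ] mm [ 0.7 -0.2  0.8] rows>= 0.0
 turn units 0.512
[-0.3275 -0.1219 -1.2138] [-0.0005  0.0064 -0.0315]
```

```bash
python3 -m creep '{"hand":[8,8,8,8,16],"delta_pos":[[0,0,0],[0,0,0.0006],[0,0,0.0004],[0,0,0],[0,0,0]],"turn":[0.35,0.15,0,0,0]}'; python3 -m creep '{"hand":[24,32,32,32,32],"delta_pos":[[0,0,0],[0,0,0],[0,0,0],[0,0,0],[0,0,0]],"turn":[0,0,0,0,0]}';  python3 - <<'E'
from go import *
go([.587,.158,.15],83.8); s=env.get_state(); print(s['wrist_force'],s['ft_torque'])
c=shot("scene","s11.png",5,(180,280,250,370))
E
```

```text
clock: 14.37
tcp_pos: [0.5872, 0.1573, 0.0685]
orientation: [0.0, 0.744, 0.668, 0.0]
wrist_force: [-0.1, 1.0, -0.8]
finger_gap: 0.016
clock: 14.78
tcp_pos: [0.5872, 0.1572, 0.0686]
orientation: [0.0, 0.744, 0.668, 0.0]
wrist_force: [0.3, -0.6, 0.1]
finger_gap: 0.0318
clock 14.78 tcp [0.5872 0.1572 0.0686] zdir [ 0.0002  0.0001 -1.    ] xyaw 83.81 j6 1.81
 delta units total [ 0.0009 -0.0004 -0.1018] mm [  0.7  -0.3 -81.4] rows>= 2.0
 turn units 0.002
[ 0.3093 -0.6096  0.0614] [-0.0332  0.0041 -0.0963]
```

View pics/s11.png

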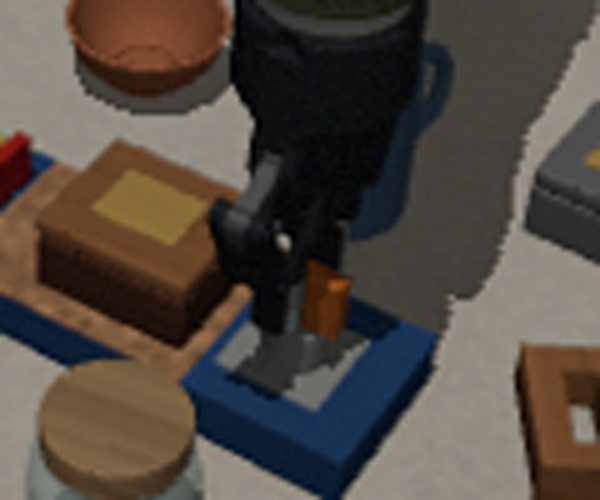

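Released; the stop stands with its bar along the clamp. I'll rise straight up.

```bash
python3 -m creep '{"hand":[32,32,32,32,32],"delta_pos":[[0,0,-0.012],[0,0,-0.03],[0,0,-0.04],[0,0,-0.04],[0,0,-0.04]],"turn":[0,0,0,0,0]}'; python3 -m creep '{"hand":[32,32,32,32,32],"delta_pos":[[0,0,-0.02],[0,0,-0.008],[0,0,0],[0,0,0],[0,0,0]],"turn":[0,0,-0.4,-0.8,-0.95]}';  python3 - <<'E'
from fit import *
from go import go
s=env.get_state()
cs={n:shot(n) for n in("scene","top")}
shot("scene","s12.png",1.5); 
c=cs["scene"];b=(215,275,275,345);im=cv2.resize(c["pixels"][b[0]:b[1],b[2]:b[3],::-1],None,fx=10,fy=10,interpolation=cv2.INTER_CUBIC)
cv2.imwrite("pics/s13.png",np.clip(im.astype(float)*1.8,0,255).astype(np.uint8))
for t in("lever_grip","lever_pivot","candlestick","pad_face"):
    r={n:env.pinpoint(n,t) for n in cs}
    for n in cs: print(t,n,[(np.round(d["location"],1).tolist(),round(d["score"],2)) for d in r[n][:3]])
    if r["scene"] and r["top"]: print("  ",*tri(cs["scene"],r["scene"][0]["location"],cs["top"],r["top"][0]["location"]))
for n,c in cs.items():
    P=cloud(c);px=c["pixels"].astype(int)
    yel=(px[...,0]>90)&(px[...,0]-px[...,2]>60)&(px[...,1]-px[...,2]>40)&(abs(P[...,0]-.46)<.06)&(abs(P[...,1]+.136)<.09)&(P[...,2]>.085)&(P[...,2]<.165)
    q=P[yel]; print(n,"post",len(q),q.mean(0),q.min(0),q.max(0)); t=q[q[:,2]>.145]; print("   top",len(t),t.mean(0) if len(t) else "")
    m=(abs(P[...,0]-.45)<.08)&(P[...,1]<-.17)&(P[...,1]>-.33)&(P[...,2]>.105)&(P[...,2]<.14); q=P[m]; print(n,"candle top",len(q),q.mean(0),q.min(0),q.max(0))
go([.4595,-.1358,.2],173.8)
E
```

```text
clock: 15.25
tcp_pos: [0.5868, 0.1572, 0.2001]
orientation: [-0.0, 0.744, 0.668, 0.0]
wrist_force: [0.9, 0.4, 0.4]
finger_gap: 0.0317
clock: 15.67
tcp_pos: [0.5868, 0.1572, 0.2201]
orientation: [-0.0, 0.677, 0.736, -0.0]
wrist_force: [-0.2, 0.6, -0.7]
finger_gap: 0.0317
lever_grip scene [([152.6, 226.1], 0.69)]
lever_grip top [([242.0, 321.3], 0.58)]
   [ 0.4552 -0.1322  0.1229] 0.005614422857443721
lever_pivot scene [([196.4, 200.3], 0.61), ([218.4, 318.4], 0.19)]
lever_pivot top [([187.5, 313.9], 0.86), ([252.1, 370.1], 0.6), ([154.2, 246.3], 0.38)]
   [ 0.5885 -0.1325  0.0727] 0.005043194148552194
candlestick scene [([173.1, 195.3], 0.75), ([250.5, 194.5], 0.17)]
candlestick top [([252.6, 369.6], 0.75), ([158.1, 284.0], 0.66)]
   [ 0.4321 -0.2612 -0.0021] 0.002417121411908215
pad_face scene [([216.1, 250.3], 0.71), ([267.3, 227.9], 0.5)]
pad_face top [([204.5, 260.6], 0.64)]
   [ 0.5662 -0.0043  0.0454] 0.004044989288796038
scene post 74 [ 0.4593 -0.1352  0.1298] [ 0.4463 -0.1415  0.0854] [ 0.4632 -0.1283  0.1549]
   top 25 [ 0.4567 -0.1351  0.1518]
scene candle top 179 [ 0.4379 -0.2518  0.1253] [ 0.412  -0.2759  0.1056] [ 0.4528 -0.2359  0.1341]
top post 56 [ 0.4555 -0.1359  0.1526] [ 0.448  -0.1436  0.1412] [ 0.4647 -0.1281  0.1585]
   top 55 [ 0.4556 -0.1358  0.1528]
top candle top 286 [ 0.4344 -0.2544  0.1301] [ 0.4151 -0.2752  0.1138] [ 0.4543 -0.2359  0.1368]
clock 16.22 tcp [0.5872 0.1572 0.2204] zdir [-0.      0.0001 -1.    ] xyaw 94.53 j6 1.62
 delta units total [-0.3525 -0.188   0.0255] mm [-282.  -150.4   20.4] rows>= 7.7
 turn units -15.854
```

View pics/s12.png

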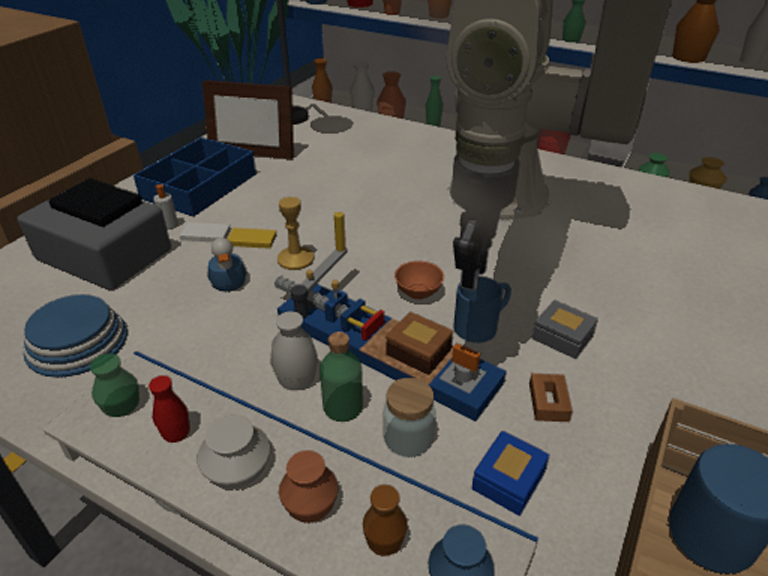

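View pics/s13.png

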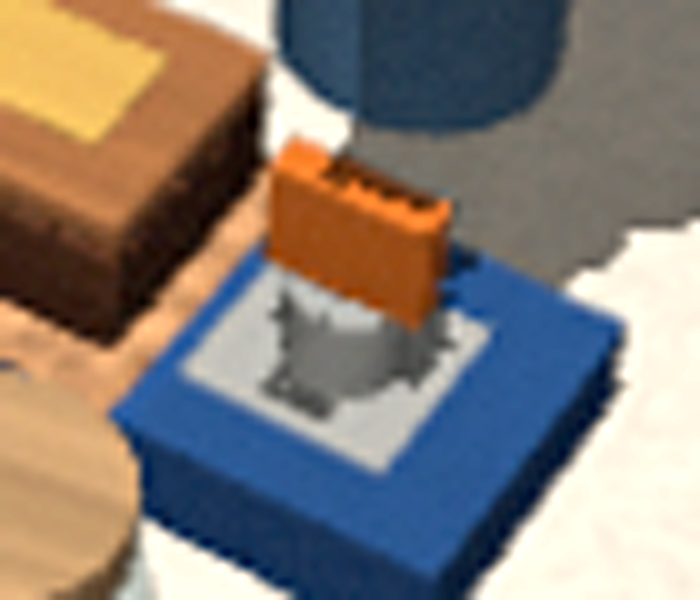

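The stop is seated upright with its bar along the clamp's y, so the foot is locked; the bystanders look unmoved. The post is at (0.456, −0.136) with its top at z 0.152, and the candlestick stays well clear. I'll turn back by 90° for the lever.

```bash
python3 -m creep '{"hand":[44,44,44,44,44],"delta_pos":[[0,0,0],[0,0,0],[0,0,0],[0,0,0],[0,0,0]],"turn":[-1,-1,-1,-1,-1]}' 20; python3 -m creep '{"hand":[44,44,44,44,44],"delta_pos":[[0,0,0],[0,0,0],[0,0,0],[0,0,0],[0,0,0]],"turn":[-1,-1,-1,-1,-1]}'; python3 -m creep '{"hand":[44,44,44,44,44],"delta_pos":[[0,0,0],[0,0,0],[0,0,0],[0,0,0],[0,0,0]],"turn":[-1,-1,-1,-1,-0.8]}';  python3 -c "
from go import *
go([.4565,-.1355,.22],173.8)"
```

```text
clock: 16.63
tcp_pos: [0.5872, 0.1572, 0.2205]
orientation: [0.0, 0.502, 0.865, 0.0]
wrist_force: [-1.3, -0.0, 0.8]
finger_gap: 0.0435
clock: 17.05
tcp_pos: [0.5872, 0.1572, 0.2205]
orientation: [0.0, 0.303, 0.953, 0.0]
wrist_force: [0.8, -0.2, 0.4]
finger_gap: 0.0436
clock: 17.47
tcp_pos: [0.5872, 0.1572, 0.2205]
orientation: [0.0, 0.098, 0.995, 0.0]
wrist_force: [-0.9, -0.2, -1.0]
finger_gap: 0.0441
clock 17.47 tcp [0.5872 0.1572 0.2205] zdir [ 0.0001  0.0001 -1.    ] xyaw 168.78 j6 0.33
 delta units total [ 0.089  -0.3907  0.0006] mm [  71.2 -312.6    0.5] rows>= 7.7
 turn units -1.004
```

```bash
python3 -m creep '{"hand":[44,44,44,44,44],"delta_pos":[[0.004,-0.012,0],[0.008,-0.026,0],[0.012,-0.038,0],[0.013,-0.042,0],[0.014,-0.044,0]],"turn":[0,0,0,0,0]}'; python3 -m creep '{"hand":[44,44,44,44,44],"delta_pos":[[0.014,-0.044,0],[0.014,-0.044,0],[0.014,-0.044,0],[0.012,-0.038,0],[0.009,-0.028,0]],"turn":[0,0,0,0,0]}'; python3 -m creep '{"hand":[44,44,44,44,44],"delta_pos":[[0.005,-0.015,0],[0.002,-0.006,0],[0,0,0],[0,0,0],[0,0,0]],"turn":[0,0,0,0,0]}';  python3 - <<'E'
from go import *
go([.4565,-.1355,.128],173.8)
c=shot("scene","s14.png",5,(70,190,160,290)); shot("top","t14.png",4,(180,300,260,400))
E
```

```text
clock: 17.88
tcp_pos: [0.5204, 0.0373, 0.2203]
orientation: [0.0, 0.1, 0.995, -0.0]
wrist_force: [0.4, -1.6, 0.2]
finger_gap: 0.044
clock: 18.3
tcp_pos: [0.4386, -0.109, 0.2206]
orientation: [0.0, 0.102, 0.995, -0.0]
wrist_force: [-1.1, -0.3, 0.3]
finger_gap: 0.0443
clock: 18.72
tcp_pos: [0.4321, -0.1217, 0.2205]
orientation: [0.0, 0.1, 0.995, 0.0]
wrist_force: [0.1, 0.2, -0.0]
finger_gap: 0.044
clock 18.72 tcp [ 0.4321 -0.1217  0.2205] zdir [ 0.0003  0.0002 -1.    ] xyaw 168.57 j6 -0.25
 delta units total [-0.0333 -0.0109  0.1156] mm [-26.6  -8.7  92.5] rows>= 2.3
 turn units -1.046
```

View pics/s14.png

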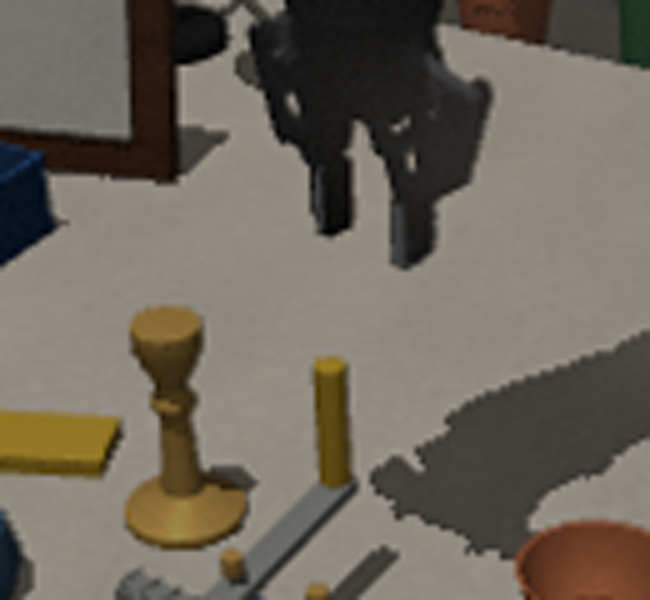

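View pics/t14.png

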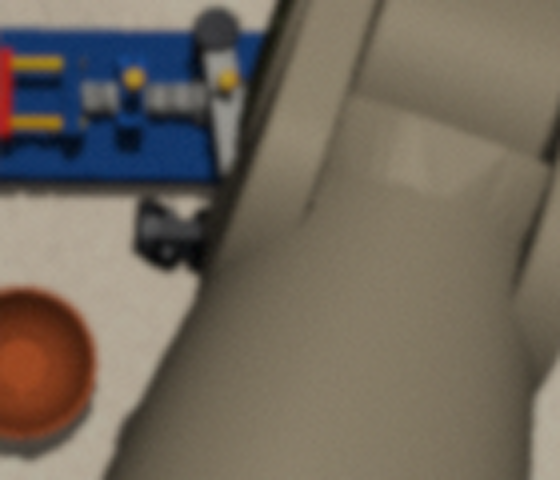

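```bash
python3 -m creep '{"hand":[44,44,44,44,44],"delta_pos":[[0,0,0],[0,0,0],[-0.012,-0.005,0],[-0.014,-0.006,0],[-0.006,-0.003,0]],"turn":[-0.5,-0.55,0,0,0]}'; python3 -m creep '{"hand":[44,44,44,44,44],"delta_pos":[[0,0,0.01],[0,0,0.018],[0,0,0.012],[0,0,0.004],[0,0,0]],"turn":[0,0,0,0,0]}'; python3 - <<'E'
from go import *
go([.4565,-.1355,.128],173.8)
c=shot("scene","s15.png",5,(70,190,160,290))
E
```

```text
clock: 19.23
tcp_pos: [0.458, -0.1366, 0.2205]
orientation: [0.001, 0.054, 0.999, -0.0]
wrist_force: [-0.1, 0.0, -1.3]
finger_gap: 0.0437
clock: 19.65
tcp_pos: [0.455, -0.1355, 0.1838]
orientation: [-0.001, 0.054, 0.999, 0.001]
wrist_force: [-0.2, -0.3, -0.8]
finger_gap: 0.0442
clock 19.65 tcp [ 0.455  -0.1355  0.1838] zdir [-0.0027  0.0015 -1.    ] xyaw 173.8 j6 -0.35
 delta units total [-0.002   0.0002  0.0698] mm [-1.6  0.1 55.8] rows>= 1.3
 turn units -0.0
```

View pics/s15.png

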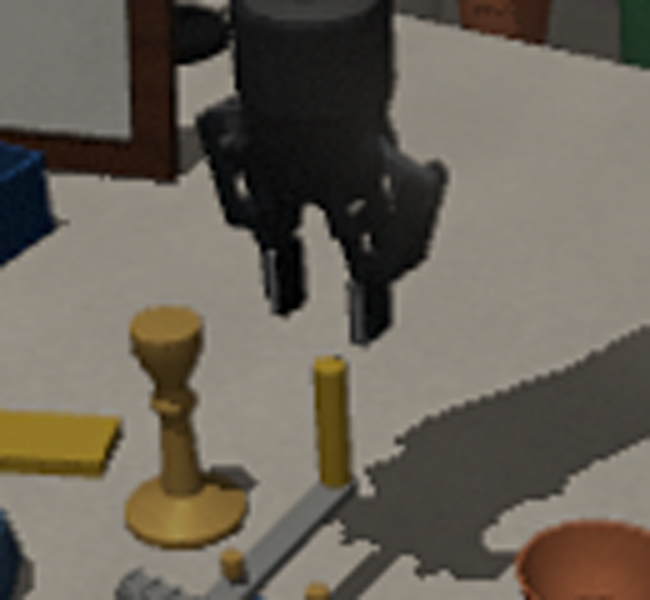

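The tips, at (287, 310) and (367, 340) in the crop, straddle the post at (331, 365). I'll descend and narrow the fingers to a loose 26 mm cage.

```bash
python3 -m creep '{"hand":[44,44,44,44,44],"delta_pos":[[0,0,0.01],[0,0,0.018],[0,0,0.02],[0,0,0.014],[0,0,0.007]],"turn":[0,0,0,0,0]}'; python3 -m creep '{"hand":[44,40,32,26,26],"delta_pos":[[0,0,0],[0,0,0],[0,0,0],[0,0,0],[0,0,0]],"turn":[0,0,0,0,0]}'; python3 - <<'E'
from go import *
go([.4565,-.1355,.128],173.8)
c=shot("scene","s16.png",5,(90,200,160,290))
E
```

```text
clock: 20.12
tcp_pos: [0.4555, -0.1359, 0.1288]
orientation: [-0.001, 0.054, 0.999, 0.0]
wrist_force: [0.0, 0.8, 0.7]
finger_gap: 0.0442
clock: 20.53
tcp_pos: [0.4566, -0.1364, 0.1308]
orientation: [0.001, 0.054, 0.999, -0.0]
wrist_force: [0.6, -0.5, -0.2]
finger_gap: 0.0258
clock 20.53 tcp [ 0.4566 -0.1364  0.1308] zdir [ 0.0014 -0.0006 -1.    ] xyaw 173.81 j6 -0.35
 delta units total [0.0003 0.0011 0.0035] mm [0.2 0.9 2.8] rows>= 0.1
 turn units 0.002
```

View pics/s16.png

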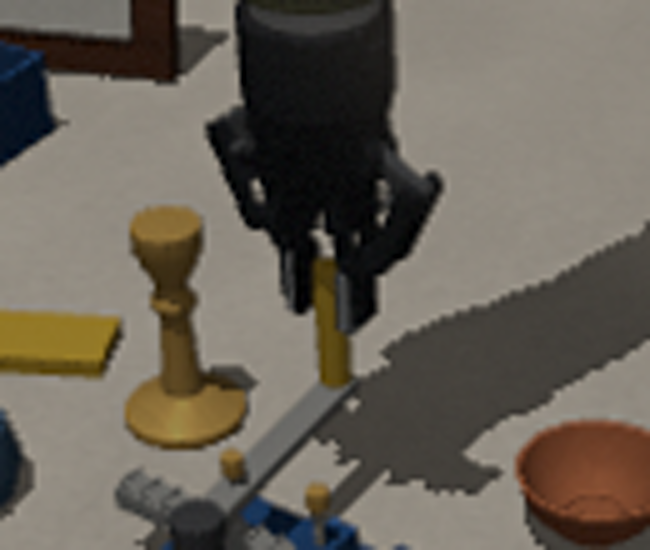

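```bash
python3 -m creep '{"hand":[26,26,26,26,26],"delta_pos":[[-0.001,-0.005,0],[0,-0.01,0],[0,-0.01,0],[0,-0.005,0],[0,0,0]],"turn":[0,0,0,0,0]}'; python3 -m creep '{"hand":[26,26,26,26,26],"delta_pos":[[0,-0.003,0],[0,0,0],[0,-0.003,0],[0,0,0],[0,0,0]],"turn":[0,0,0,0,0]}'; python3 - <<'E'
from go import *
go([.4585,-.1596,.128],173.8)
print(env.get_state()["wrist_force"])
c=shot("scene","s17.png",5,(90,200,160,290))
E
```

```text
clock: 21.0
tcp_pos: [0.4544, -0.1615, 0.1301]
orientation: [0.0, 0.055, 0.998, -0.0]
wrist_force: [-0.3, 0.0, -0.6]
finger_gap: 0.0258
clock: 21.42
tcp_pos: [0.4537, -0.1629, 0.1298]
orientation: [0.0, 0.053, 0.999, 0.002]
wrist_force: [3.1, 8.1, 1.6]
finger_gap: 0.0263
clock 21.42 tcp [ 0.4537 -0.1629  0.1298] zdir [ 0.0004  0.0042 -1.    ] xyaw 173.88 j6 -0.41
 delta units total [-0.0055  0.0048  0.0023] mm [-4.4  3.8  1.9] rows>= 0.1
 turn units 0.016
[3.1413 8.0935 1.5697]
```

View pics/s17.png

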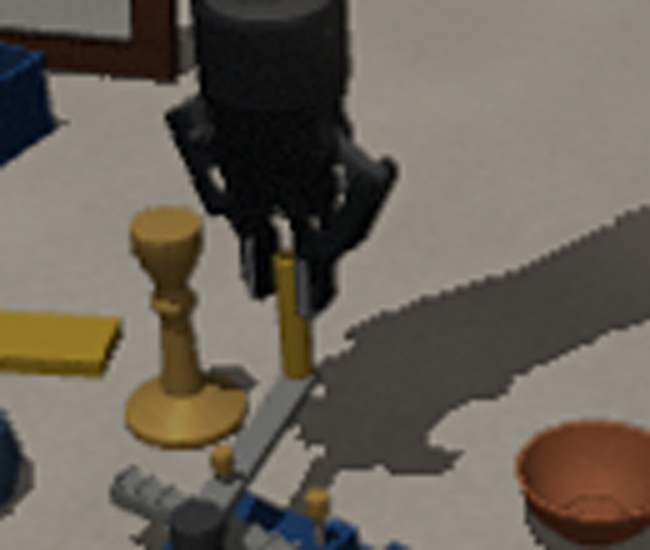

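The back stop is felt at TCP y −0.163 (8 N). First forward stroke, about 87 mm.

```bash
python3 -m creep '{"hand":[26,26,26,26,26],"delta_pos":[[0,0.006,0],[0,0.01,0],[0,0.015,0],[0,0.016,0],[0,0.016,0]],"turn":[0,0,0,0,0]}'; python3 -m creep '{"hand":[26,26,26,26,26],"delta_pos":[[0,0.016,0],[0,0.014,0],[0,0.01,0],[0,0.005,0],[0,0.001,0]],"turn":[0,0,0,0,0]}'; python3 - <<'E'
from go import *
go([.467,-.0808,.128],173.8)
print(env.get_state()["wrist_force"])
c=shot("scene","s18.png",5,(110,230,160,310))
E
```

```text
clock: 21.88
tcp_pos: [0.458, -0.1145, 0.1298]
orientation: [-0.001, 0.055, 0.999, -0.001]
wrist_force: [-4.0, -3.9, -0.5]
finger_gap: 0.0261
clock: 22.3
tcp_pos: [0.4638, -0.0778, 0.1303]
orientation: [0.001, 0.054, 0.999, -0.001]
wrist_force: [1.8, -4.1, -0.3]
finger_gap: 0.026
clock 22.3 tcp [ 0.4638 -0.0778  0.1303] zdir [ 0.0013 -0.0012 -1.    ] xyaw 173.86 j6 -0.23
 delta units total [-0.0044 -0.0034  0.0029] mm [-3.5 -2.7  2.3] rows>= 0.1
 turn units 0.012
[ 1.7948 -4.0584 -0.2774]
```

View pics/s18.png

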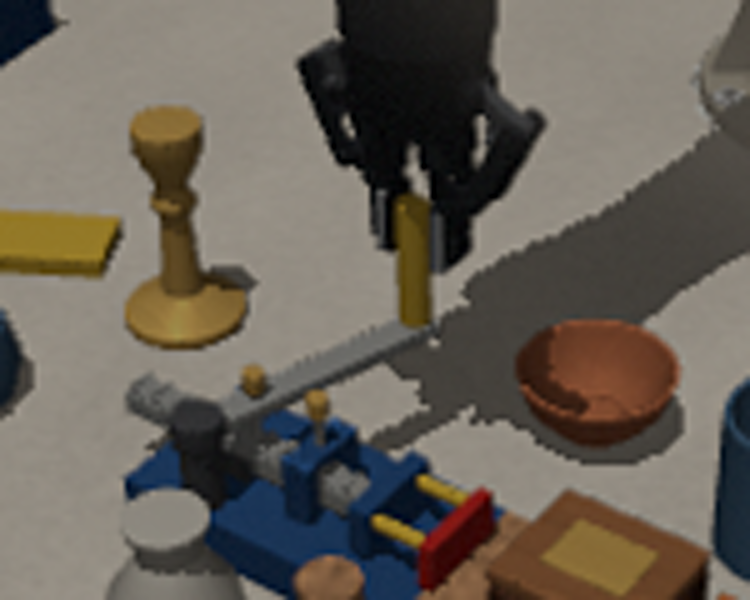

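The first stroke ended at lever ≈0.59 rad by the TCP travel; the jaw is moving. Now back, then the second stroke, measuring the red pad's and box's positions along the clamp.

```bash
cat > jaw.py <<'E'
from fit import *
from go import go
np.set_printoptions(precision=4,suppress=True)
def jaw(fn=None):
    th=np.radians(-6.2); ex=np.array([np.cos(th),np.sin(th)]); ey=np.array([-np.sin(th),np.cos(th)])
    c=shot("scene",*( (fn,5,(150,270,200,340)) if fn else ()))
    P=cloud(c);px=c["pixels"].astype(int); D=P[...,:2]-np.array([.587,.1575]); Y=D@ey+.14; X=D@ex
    red=(px[...,0]>70)&(px[...,1]<50)&(px[...,2]<50)&(px[...,0]>2.5*px[...,1])&(abs(X)<.06)&(P[...,2]>.02)&(P[...,2]<.08)&(Y>-.1)&(Y<.12)
    print("pad Y pct",np.percentile(Y[red],[10,50,90])*1000,red.sum())
    top=(abs(X)<.045)&(P[...,2]>.066)&(P[...,2]<.075)&(Y>-.06)&(Y<.135)&(px[...,0]>px[...,2]+15)
    print("box top Y",np.percentile(Y[top],[2,98])*1000,"X",np.percentile(X[top],[2,98])*1000)
    bl=(px[...,2]>px[...,0]+15)&(abs(X)<.03)&(P[...,2]>.04)&(P[...,2]<.065)&(Y>-.09)&(Y<.1); print("blue jaw Y",np.percentile(Y[bl],[2,50,98])*1000,bl.sum())
    s=env.get_state(); print("clock",round(s["clock"],2),"tcp",s["tcp_pos"],"F",s["wrist_force"])
E
python3 -c "
from jaw import *
jaw()"
python3 -m creep '{"hand":[26,26,26,26,26],"delta_pos":[[0,-0.006,0],[0,-0.01,0],[0,-0.015,0],[0,-0.016,0],[0,-0.016,0]],"turn":[0,0,0,0,0]}'; python3 -m creep '{"hand":[26,26,26,26,26],"delta_pos":[[0,-0.016,0],[0,-0.014,0],[0,-0.01,0],[0,-0.005,0],[0,-0.001,0]],"turn":[0,0,0,0,0]}'
python3 -c "
from jaw import *
jaw()"

```

```text
pad Y pct [-20.9176 -17.5985 -14.2401] 66
box top Y [ 24.2054 100.7832] X [-37.3979  29.7426]
blue jaw Y [-73.6169 -55.1382 -50.7484] 146
clock 22.4 tcp [ 0.4633 -0.0777  0.1302] F [ 0.779  -0.7345  0.7543]
clock: 22.82
tcp_pos: [0.4559, -0.1281, 0.1293]
orientation: [-0.002, 0.054, 0.999, 0.002]
wrist_force: [-2.9, 7.2, 1.0]
finger_gap: 0.0261
clock: 23.23
tcp_pos: [0.4538, -0.1631, 0.1296]
orientation: [0.001, 0.054, 0.999, 0.004]
wrist_force: [4.0, 14.1, 0.3]
finger_gap: 0.026
pad Y pct [-23.5015 -20.2176 -17.545 ] 66
box top Y [ 23.8659 124.3733] X [-37.332   29.8101]
blue jaw Y [-65.8033 -57.0037 -53.4124] 144
clock 23.28 tcp [ 0.4538 -0.163   0.1296] F [ 3.7985 10.0292  1.4651]
```

```bash
python3 -m creep '{"hand":[26,26,26,26,26],"delta_pos":[[0,0.006,0],[0,0.01,0],[0,0.015,0],[0,0.016,0],[0,0.016,0]],"turn":[0,0,0,0,0]}'; python3 -m creep '{"hand":[26,26,26,26,26],"delta_pos":[[0,0.016,0],[0,0.014,0],[0,0.01,0],[0,0.005,0],[0,0.002,0]],"turn":[0,0,0,0,0]}'
python3 -c "
from jaw import *
jaw('s20.png')"

```

```text
clock: 23.7
tcp_pos: [0.4578, -0.115, 0.1298]
orientation: [-0.001, 0.055, 0.998, -0.001]
wrist_force: [-3.5, -3.9, 0.0]
finger_gap: 0.0262
clock: 24.12
tcp_pos: [0.4641, -0.0775, 0.1304]
orientation: [0.001, 0.054, 0.999, -0.001]
wrist_force: [2.7, -4.1, -1.2]
finger_gap: 0.0259
pad Y pct [-5.9038 -3.5446 -0.1562] 64
box top Y [ 23.703  100.7476] X [-37.1173  29.5849]
blue jaw Y [-51.3161 -41.086  -36.6947] 146
clock 24.17 tcp [ 0.464  -0.0772  0.1304] F [ 1.1918 -3.4626 -0.1346]
```

View pics/s20.png

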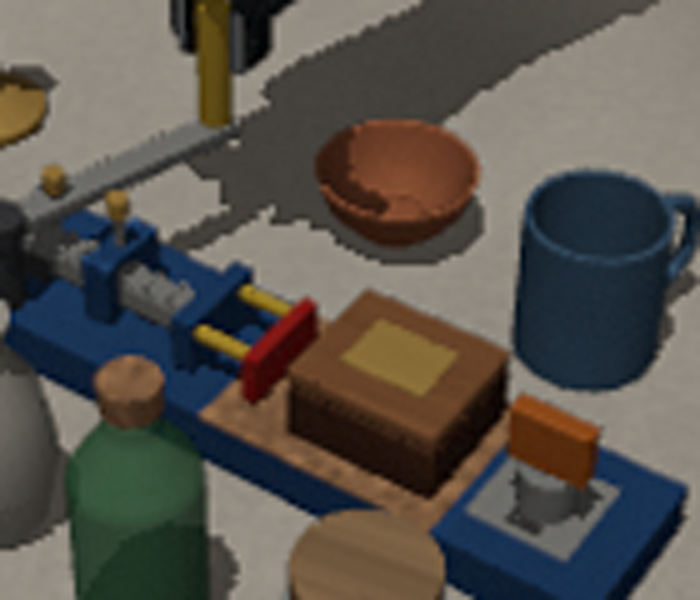

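The second stroke gained 14 mm. Continuing with strokes 3 and 4, measuring after each.

```bash
python3 -m creep '{"hand":[26,26,26,26,26],"delta_pos":[[0,-0.006,0],[0,-0.01,0],[0,-0.015,0],[0,-0.016,0],[0,-0.016,0]],"turn":[0,0,0,0,0]}'; python3 -m creep '{"hand":[26,26,26,26,26],"delta_pos":[[0,-0.016,0],[0,-0.014,0],[0,-0.01,0],[0,-0.005,0],[0,-0.002,0]],"turn":[0,0,0,0,0]}'
python3 -m creep '{"hand":[26,26,26,26,26],"delta_pos":[[0,0.006,0],[0,0.01,0],[0,0.015,0],[0,0.016,0],[0,0.016,0]],"turn":[0,0,0,0,0]}'; python3 -m creep '{"hand":[26,26,26,26,26],"delta_pos":[[0,0.016,0],[0,0.014,0],[0,0.01,0],[0,0.005,0],[0,0.002,0]],"turn":[0,0,0,0,0]}'
python3 -c "
from jaw import *
jaw()"
python3 -m creep '{"hand":[26,26,26,26,26],"delta_pos":[[0,-0.006,0],[0,-0.01,0],[0,-0.015,0],[0,-0.016,0],[0,-0.016,0]],"turn":[0,0,0,0,0]}'; python3 -m creep '{"hand":[26,26,26,26,26],"delta_pos":[[0,-0.016,0],[0,-0.014,0],[0,-0.01,0],[0,-0.005,0],[0,-0.002,0]],"turn":[0,0,0,0,0]}'
python3 -m creep '{"hand":[26,26,26,26,26],"delta_pos":[[0,0.006,0],[0,0.01,0],[0,0.015,0],[0,0.016,0],[0,0.016,0]],"turn":[0,0,0,0,0]}'; python3 -m creep '{"hand":[26,26,26,26,26],"delta_pos":[[0,0.016,0],[0,0.014,0],[0,0.01,0],[0,0.005,0],[0,0.002,0]],"turn":[0,0,0,0,0]}'
python3 -c "
from jaw import *
jaw('s21.png')"

```

```text
clock: 24.58
tcp_pos: [0.4561, -0.1274, 0.1294]
orientation: [-0.001, 0.054, 0.999, 0.001]
wrist_force: [-2.9, 6.0, 1.4]
finger_gap: 0.0258
clock: 25.0
tcp_pos: [0.4538, -0.1631, 0.1297]
orientation: [0.001, 0.054, 0.999, 0.004]
wrist_force: [5.0, 16.2, 1.4]
finger_gap: 0.0262
clock: 25.42
tcp_pos: [0.4579, -0.115, 0.1298]
orientation: [-0.001, 0.055, 0.998, -0.001]
wrist_force: [-3.9, -4.7, -0.2]
finger_gap: 0.0262
clock: 25.83
tcp_pos: [0.4641, -0.0774, 0.1304]
orientation: [0.001, 0.054, 0.999, -0.001]
wrist_force: [1.2, -4.1, -2.4]
finger_gap: 0.0257
pad Y pct [ 7.9853 10.4186 12.9755] 61
box top Y [ 24.2097 101.4009] X [-37.2604  29.6052]
blue jaw Y [-49.7372 -27.5086 -22.7462] 146
clock 25.88 tcp [ 0.464  -0.0772  0.1304] F [ 1.0619 -3.4245  0.2538]
clock: 26.3
tcp_pos: [0.4561, -0.1274, 0.1294]
orientation: [-0.001, 0.054, 0.999, 0.001]
wrist_force: [-2.9, 5.0, 0.5]
finger_gap: 0.0257
clock: 26.72
tcp_pos: [0.4538, -0.1631, 0.1296]
orientation: [0.001, 0.054, 0.999, 0.004]
wrist_force: [4.9, 14.2, 0.0]
finger_gap: 0.026
clock: 27.13
tcp_pos: [0.4579, -0.115, 0.1298]
orientation: [-0.001, 0.055, 0.998, -0.001]
wrist_force: [-3.1, -3.9, 0.5]
finger_gap: 0.0261
clock: 27.55
tcp_pos: [0.4641, -0.0774, 0.1304]
orientation: [0.001, 0.054, 0.999, -0.001]
wrist_force: [1.7, -4.6, -2.1]
finger_gap: 0.026
pad Y pct [20.3101 21.0358 22.9094] 20
box top Y [ 31.7289 108.5592] X [-37.2839  30.1211]
blue jaw Y [-50.4514 -13.1374  -8.8677] 149
clock 27.6 tcp [ 0.464  -0.0772  0.1304] F [-0.1487 -2.47   -0.0561]
```

View pics/s21.png

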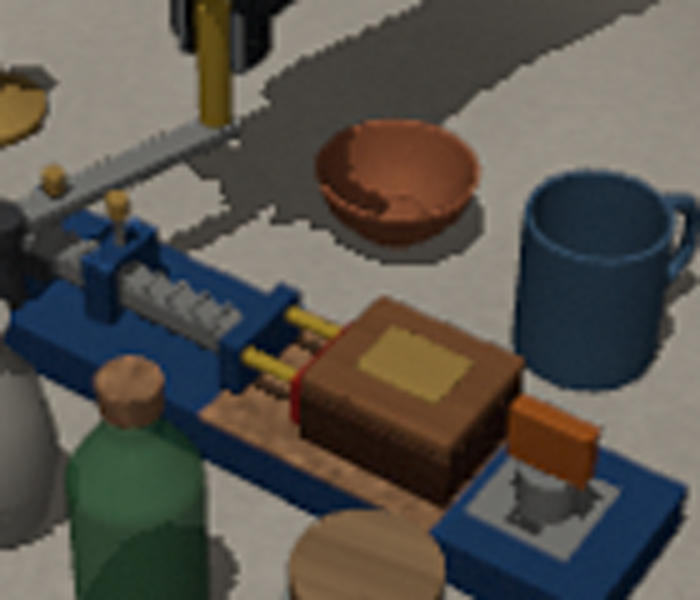

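The box is now being pushed (+7 mm). Stroke 5.

```bash
python3 -m creep '{"hand":[26,26,26,26,26],"delta_pos":[[0,-0.006,0],[0,-0.01,0],[0,-0.015,0],[0,-0.016,0],[0,-0.016,0]],"turn":[0,0,0,0,0]}'; python3 -m creep '{"hand":[26,26,26,26,26],"delta_pos":[[0,-0.016,0],[0,-0.014,0],[0,-0.01,0],[0,-0.005,0],[0,-0.002,0]],"turn":[0,0,0,0,0]}'
python3 -m creep '{"hand":[26,26,26,26,26],"delta_pos":[[0,0.006,0],[0,0.01,0],[0,0.015,0],[0,0.016,0],[0,0.016,0]],"turn":[0,0,0,0,0]}'; python3 -m creep '{"hand":[26,26,26,26,26],"delta_pos":[[0,0.016,0],[0,0.014,0],[0,0.01,0],[0,0.005,0],[0,0.002,0]],"turn":[0,0,0,0,0]}'
python3 -c "
from jaw import *
jaw('s22.png')"

```

```text
clock: 28.02
tcp_pos: [0.4561, -0.1274, 0.1293]
orientation: [-0.001, 0.054, 0.999, 0.001]
wrist_force: [-3.0, 6.4, 0.6]
finger_gap: 0.0263
clock: 28.43
tcp_pos: [0.4539, -0.1631, 0.1297]
orientation: [0.001, 0.054, 0.999, 0.004]
wrist_force: [4.6, 15.5, 0.9]
finger_gap: 0.0258
clock: 28.85
tcp_pos: [0.4578, -0.1151, 0.1298]
orientation: [-0.001, 0.055, 0.998, -0.001]
wrist_force: [-3.9, -4.3, 0.5]
finger_gap: 0.0259
clock: 29.27
tcp_pos: [0.464, -0.0774, 0.1304]
orientation: [0.001, 0.054, 0.999, -0.001]
wrist_force: [1.8, -4.4, -0.7]
finger_gap: 0.026
pad Y pct [33.8996 35.8249 37.1368] 22
box top Y [ 44.9802 123.0138] X [-36.6989  30.3999]
blue jaw Y [-50.6576  -0.152    4.8612] 152
clock 29.32 tcp [ 0.464  -0.0772  0.1304] F [ 1.8174 -2.9685  0.2444]
```

View pics/s22.png

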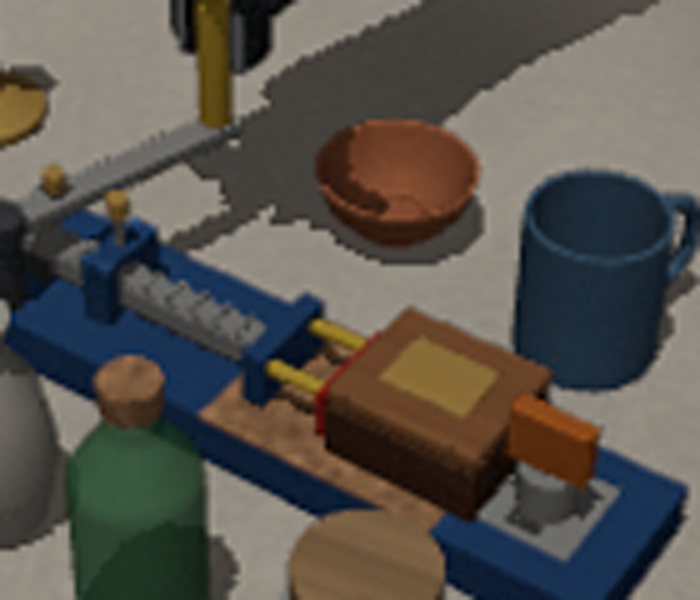

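The box has just reached the bar (it moved 13.2 of the jaw's 14 mm). One more tooth should press the pad about 14 mm, which is mid-range.

```bash
python3 -m creep '{"hand":[26,26,26,26,26],"delta_pos":[[0,-0.006,0],[0,-0.01,0],[0,-0.015,0],[0,-0.016,0],[0,-0.016,0]],"turn":[0,0,0,0,0]}'; python3 -m creep '{"hand":[26,26,26,26,26],"delta_pos":[[0,-0.016,0],[0,-0.014,0],[0,-0.01,0],[0,-0.005,0],[0,-0.002,0]],"turn":[0,0,0,0,0]}'
python3 -m creep '{"hand":[26,26,26,26,26],"delta_pos":[[0,0.006,0],[0,0.01,0],[0,0.015,0],[0,0.016,0],[0,0.016,0]],"turn":[0,0,0,0,0]}'; python3 -m creep '{"hand":[26,26,26,26,26],"delta_pos":[[0,0.016,0],[0,0.014,0],[0,0.01,0],[0,0.005,0],[0,0.002,0]],"turn":[0,0,0,0,0]}'
python3 -c "
from jaw import *
jaw('s23.png')"

```

```text
clock: 29.73
tcp_pos: [0.4561, -0.1274, 0.1294]
orientation: [-0.001, 0.054, 0.999, 0.001]
wrist_force: [-2.5, 6.1, 1.0]
finger_gap: 0.0258
clock: 30.15
tcp_pos: [0.4538, -0.1631, 0.1297]
orientation: [0.001, 0.054, 0.999, 0.004]
wrist_force: [5.5, 16.0, 1.8]
finger_gap: 0.026
clock: 30.57
tcp_pos: [0.4577, -0.1151, 0.1298]
orientation: [-0.001, 0.055, 0.998, -0.002]
wrist_force: [-4.4, -4.8, 0.3]
finger_gap: 0.0262
clock: 30.98
tcp_pos: [0.4642, -0.078, 0.1303]
orientation: [0.001, 0.054, 0.999, -0.002]
wrist_force: [1.3, -4.9, -2.1]
finger_gap: 0.0259
pad Y pct [39.4699 40.6599 42.5558] 20
box top Y [ 49.9876 126.7852] X [-36.6391  30.5511]
blue jaw Y [-41.6039  14.0297  18.575 ] 150
clock 31.03 tcp [ 0.4643 -0.0778  0.1304] F [ 2.6821 -4.0582 -0.803 ]
```

View pics/s23.png

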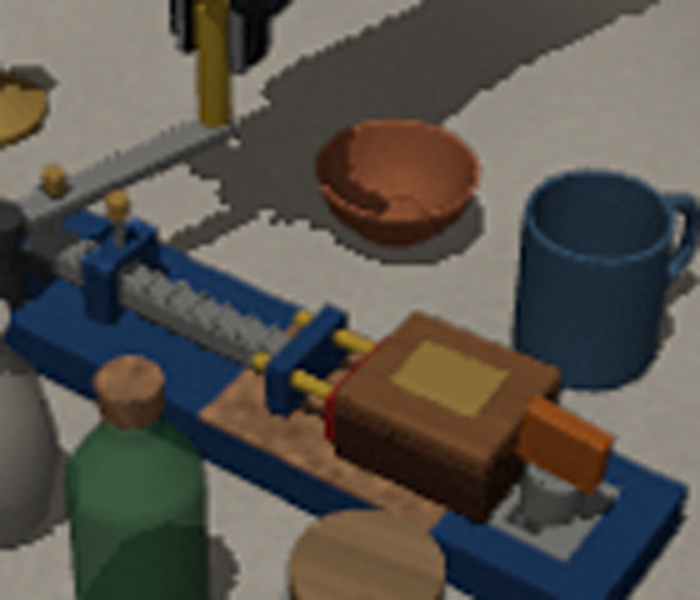

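The rods now protrude behind the jaw plate: the jaw moved 14 mm and the box only 5, so the pad is pressed about 9–10 mm, well inside 2–28 mm. I'll release the post and retreat upward.

```bash
python3 -m creep '{"hand":[34,44,44,44,44],"delta_pos":[[0,-0.003,0],[0,-0.002,0],[0,0,0],[0,0,-0.006],[0,0,-0.015]],"turn":[0,0,0,0,0]}'; python3 -m creep '{"hand":[44,44,44,44,44],"delta_pos":[[0,0,-0.025],[0,0,-0.035],[0,0,-0.035],[0,0,-0.02],[0,0,-0.008]],"turn":[0,0,0,0,0]}';python3 -m creep '{"hand":[44,44,44,44,44],"delta_pos":[[-0,-0.02,0],[0,-0.035,0],[0,-0.035,0],[0,-0.02,0],[0,-0.008,0]],"turn":[0,0,0,0,0]}'
python3 - <<'E'
from jaw import *
jaw()
cs={n:shot(n,n+"_end.png",1.5) for n in("scene","top")}
shot("scene","s24.png",6,(190,275,225,345))
for n in cs:
  for t in("pad_face","stop_grip","lever_grip","box_mid","slot"):
    print(n,t,[(np.round(d["location"],1).tolist(),round(d["score"],2)) for d in env.pinpoint(n,t)[:2]])
th=np.radians(-6.2); ey=np.array([-np.sin(th),np.cos(th)]);ex=np.array([np.cos(th),np.sin(th)])
for n,c in cs.items():
    P=cloud(c);px=c["pixels"].astype(int);D=P[...,:2]-np.array([.587,.1575]); Y=D@ey; X=D@ex
    m=(abs(X)<.03)&(abs(Y)<.04)&(P[...,2]>.073)&(px[...,0]>px[...,2]+30); print(n,"bar",m.sum(),"Y",np.percentile(Y[m],[2,98]),"X",np.percentile(X[m],[2,98]),"zmax",np.percentile(P[...,2][m],[50,98]))
    q=P[m&(P[...,2]>.08)]; A=np.c_[q[:,:2]-q[:,:2].mean(0),np.ones(len(q))]; f=np.linalg.lstsq(A,q[:,2],rcond=None)[0]; print("  slope deg along y",np.degrees(f[1]),len(q))
E
```

```text
clock: 31.45
tcp_pos: [0.4615, -0.0809, 0.1459]
orientation: [-0.002, 0.054, 0.999, 0.001]
wrist_force: [0.9, 0.0, 1.2]
finger_gap: 0.0442
clock: 31.87
tcp_pos: [0.4641, -0.0818, 0.2485]
orientation: [0.002, 0.054, 0.999, -0.001]
wrist_force: [0.7, 0.0, 0.3]
finger_gap: 0.0441
clock: 32.28
tcp_pos: [0.4521, -0.177, 0.2445]
orientation: [-0.0, 0.055, 0.998, 0.0]
wrist_force: [-0.3, 0.5, 0.3]
finger_gap: 0.0437
pad Y pct [39.1234 40.3825 42.8238] 18
box top Y [ 49.7011 126.7081] X [-36.7315  30.382 ]
blue jaw Y [-47.2018  14.3008  18.6091] 153
clock 32.33 tcp [ 0.4521 -0.177   0.2444] F [-1.9691 -0.265   0.5802]
scene pad_face [([225.5, 271.9], 0.39)]
scene stop_grip [([237.7, 313.0], 0.95)]
scene lever_grip [([158.7, 243.1], 0.88), ([215.7, 316.3], 0.19)]
scene box_mid [([229.2, 286.9], 0.85), ([220.0, 377.8], 0.83)]
scene slot [([250.4, 308.5], 0.8)]
top pad_face [([201.3, 230.4], 0.65)]
top stop_grip [([200.2, 184.0], 0.55), ([203.8, 191.3], 0.24)]
top lever_grip [([239.9, 296.1], 0.65)]
top box_mid [([158.6, 140.5], 0.96), ([204.2, 214.0], 0.88)]
top slot [([205.5, 192.4], 0.65)]
scene bar 271 Y [-0.0393  0.0283] X [-0.0278  0.0273] zmax [0.0751 0.0864]
  slope deg along y -3.164086963742706 94
top bar 286 Y [-0.0391  0.027 ] X [-0.0283  0.0278] zmax [0.0763 0.0885]
  slope deg along y -1.892324730402781 92
```

View pics/scene_end.png

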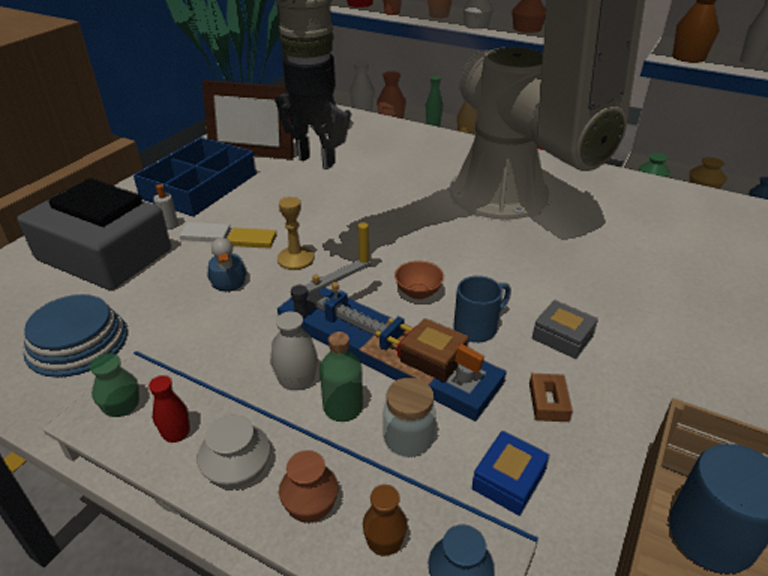

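View pics/s24.png

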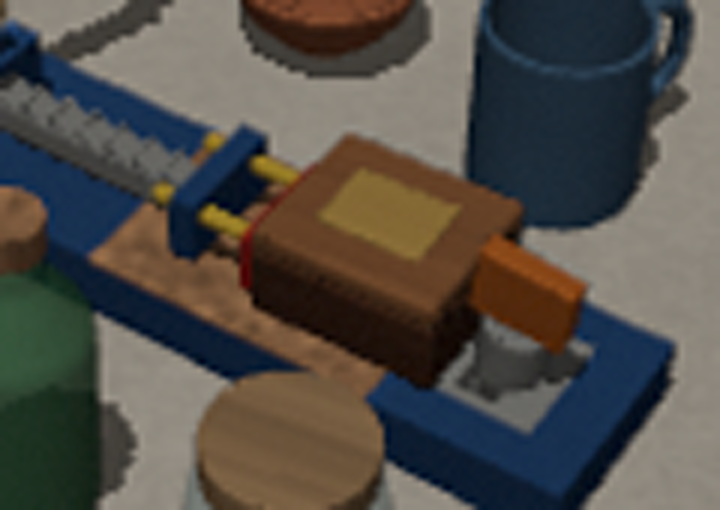

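View pics/top_end.png

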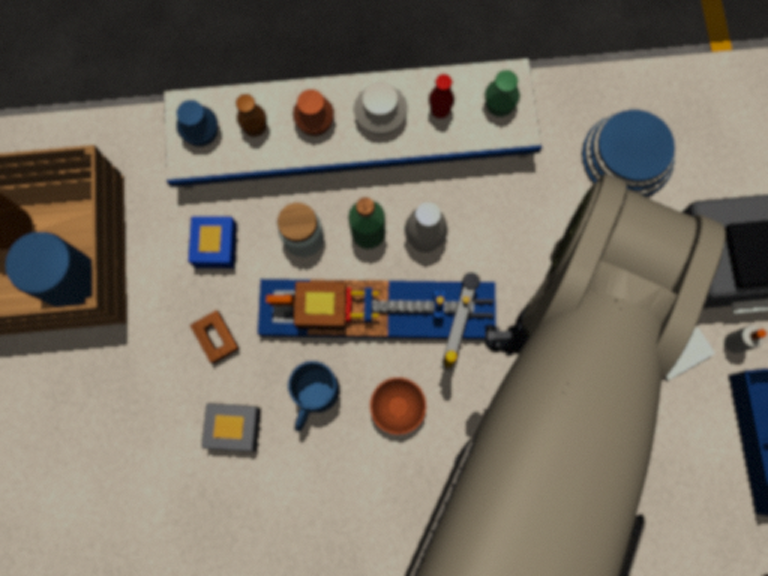

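```bash
python3 -m creep '{"hand":[44,44,44,44,44],"delta_pos":[[0,0,0],[0,0,0],[0,0,0],[0,0,0],[0,0,0]],"turn":[0,0,0,0,0]}'; python3 - <<'E'
from jaw import *
jaw()
env.hand_in()
E
```

```text
clock: 33.4
tcp_pos: [0.4526, -0.1753, 0.2452]
orientation: [0.0, 0.054, 0.999, 0.0]
wrist_force: [0.6, -0.0, -0.2]
finger_gap: 0.0445
pad Y pct [39.6699 41.1305 43.3338] 18
box top Y [ 49.927  126.3768] X [-37.0812  30.2457]
blue jaw Y [-45.3686  13.8489  18.8517] 154
clock 33.45 tcp [ 0.4526 -0.1753  0.2452] F [ 0.0798 -0.1428  0.0298]
the job is handed in; nothing more can be done
```

The stop is locked in the slot and the box is clamped against it. I handed the job in at about 33.5 s.

- **Stop:** I lifted the orange-headed stop from its block and lowered its foot through the slot until the flange seated, at the predicted height with about 8 N. Then I raised it about 1 mm, turned it a quarter turn with no resistance, and let go.
- **Lever:** I made six forward strokes with the fingers loosely round the yellow handle. The first gained little or nothing; the later ones gained about 14 mm each.
- **Pad:** On the last stroke the jaw moved 14 mm and the box about 5 mm. That puts the pad about 9–11 mm in, within the 2–28 mm limits. This figure comes from depth images, so treat it as good to a few millimetres.
- **Final state:** About a second later the box, pad and jaw had not moved. The arm was clear of everything, the wrist force was near zero, and all the bric-a-brac I could see stood where it was. The arm hid the duck and candlestick in the last top view, but the scene camera showed them standing.
- **Readings that disagreed:**
  - The box pushes on the end of the orange bar, not on the round body as I first assumed.
  - The stop leans about 2–3° away from the box and has shifted a few millimetres in its slot play.
  - The two cameras put the slot about 3 mm apart in x, which did not affect the fit.

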